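# Dock the pipette tip box in its spring-catch nest

### The arm

A 7-joint arm with a two-finger parallel gripper is mounted at the origin on a cart in front of the work surface, level with it; the furniture and walls round the work are solid. World frame = base frame: x ahead of the robot, y to its left, z up, the work surface at z = 0. Lengths are in m, angles in degrees, forces in N, time in s.
With the tool pointing down it reaches from about 0.4 to 0.925 m from the base axis. Payload 4.1 kg.
Tool frame: the origin (TCP) lies on the centre line of the jaws, within the pads' length; the fingertips stand 19 mm ahead of it and the grasp point (between the pads) is the TCP; z points along the fingers, y is the direction in which the jaws open and shut (so a half turn about z gives the same grasp; the last joint's range is limited). The gripper opens to 85 mm and grips with 20 to 120 N. Pads are 22 mm wide; open, the fingers measure 114 mm over their backs; the gripper's body (76 mm by 85 mm) begins 54 mm behind the grasp point. The pads swing forward as they close: fully open they stand 13 mm farther back than shut.
Start: joints at [-69.786, 22.827, 2.584, 88.041, -1.071, 69.15, -2.905], TCP at [0.284, 0.585, 0.213] pointing down, gripper open.
Joint ranges: [-161.44, 161.44], [-28.35, 127.94], [-78.24, 83.42], [0, 140.83], [-78.03, 258.03], [13.02, 114.36], [-168.23, 168.23]. Speed limits (degrees/s): [147.25, 147.25, 180, 180, 180, 180, 180].

### API

Orientations are given as [roll, pitch, yaw] about the fixed x, y, z axes, in that order (R = Rz(yaw) Ry(pitch) Rx(roll)).
In Python, from workcell import get_obs, cams, hand_in gives the robot as it stands.
- The arm moves only by the tool apply_moves, never from a script. Its argument "moves" is a list of rows, each an object with "xyz": the shift along the tool's x, y, z in cm, a list of three; "twist": the turn about the tool's z in rad; "grip": the opening, from -1 (shut) to 1 (fully open). A call has exactly 10 rows; each row is the pose to reach, as a shift and turn from the pose measured when the call began, along the tool's axes at that moment; what a row does not reach only later rows make up. A row lasts 1/12 s, in which the tool goes at most 41.7 mm and 7.16 degrees, less where a joint would pass 70% of its speed; a pose out of reach is approached as far as the arm can. A call with a gripper value outside its range is refused whole. The fingers move at their own pace and stop on an object; the grip force is fixed at half the most. Time passes only in rows, so rows that repeat a pose let the fingers close, or fill a call up. It gives the time, the measured TCP pose, the force and the opening at its end, in the units of the state.
- get_obs(): the state, without advancing time (a new reading comes with each control period).
- cams.get_image(name): name is "scene" or "top" or "wrist"; returns (picture, depth): 384x512x3 uint8, red, green, blue; 384x512 float32, m along the optical axis (not along the pixel's ray), 0 where there is no reading.
- cams.camera_model(name): a dict with "K" (3x3 intrinsics, pixels), "rvec" (rotation vector, rad) and "tvec" (3), from world to camera coordinates, as OpenCV has them; the wrist camera has in their place "tool_from_camera" (4x4, takes a point from camera to tool coordinates, whose origin is the TCP and whose axes are the flange's). Camera axes: x right, y down, z forward; pixel columns grow to the right and rows downward; lengths in m; the calibration is good to about 2 mm. A picture is of the moment at which its call begins: read the wrist's pose just before it. camera_model takes no time and is no camera call.
- hand_in(): hands the job in, once; it reports no verdict.
The state is a dict: "time_s": time; "joints": joint angles; "joint_velocities": joint speeds; "tau": joint torques, N m; "tool_pos": TCP position; "tcp_rot": TCP orientation; "ft_force": force on the tool from outside, world axes, zero at the start; "moment": the same for the moment, N m; "gripper_width": finger opening in m.
Only numpy, scipy, OpenCV 4.12 (cv2) and the standard library are available. Lean on these libraries where they do the work, as an engineer would, in place of code of your own. Each camera call takes 0.05 s, during which the arm holds its last target.

### The job

Slide the blue pipette tip box along the bench, keeping it flat and never lifting it, past the loaded tube rack and round the two dropper bottles without touching any of them, and into the metal docking nest. Push it in firmly but without ramming it, against the sprung ejector as far as the back stop, so that both blue catches snap in behind it and it stays in when you let go. Leave everything else on the bench where it is.

Things in the scene. Friction and masses are not known exactly. Their poses are not given: they have to be found in the camera images.
- tip_box: Closed pipette tip box to be pushed: blue base with a clear lid, 85 (x) by 122 (y) by 83 mm high, about 0.35 kg, free on the bench (too wide to grasp). Origin on the underside, midway along y; the upright walls lie at x = -45 and +40 mm, y = -61 and +61 mm, flush from the bench to the lid's top, z up. The lid does not open. It goes into the nest with its +y face first, its axes parallel to the nest's.
- nest: Docking nest, fixed to the bench; z up, +y is the push-in direction. Two metal guide rails 16 mm high leave a floorless channel from x = -47 to +42 mm: 2 mm free on each side of the box. Its origin, on the bench, is where the box's origin comes to stand when the box is on the back stop and the stop is set fully forward. Over 25 N between box and nest is ramming.
- nest_mouth (a point): Middle of the nest's mouth, on the bench at x = -2.5, y = -99 mm of the nest, same axes: flared lead-ins run from here, 108 mm apart, to the straight rails at y = -61 mm. Push the box within 28 mm of the middle of its -y face: the catch noses need the room beside.
- nest_stop (a point): Foremost position of the back stop's face, 30 mm above the bench, at y = +61 mm of the nest. The grey unit with two thumbscrews that carries stop, ejector and catches is clamped 0 to 30 mm further in: not measured, different each time, to be felt. The stop is two rubber bumpers, 5 N/mm. A round ejector stands 41 mm out, pushes back with 5 to 8 N and shoves an uncaught box out.
- nest_catches (a point): Point midway between the noses of the two blue sprung catches with the stop fully forward (x = -2.5, y = -63, z = 28 mm of the nest); the noses stand at x = -40.5 and +35.5 mm. The box's leading corners spread them with 2 to 5 N of push, they rub along its sides and snap in behind its -y face once it is within 1.5 mm of the stop.
- sample_rack: Clear tube rack with violet-capped blood tubes, fixed to the bench: 48 (x) by 211 (y) mm, 60 mm high (84 mm with the tubes). Origin at the centre of its underside, long side along its y. It stands on the far side of the box's path.
- dropper_green: White dropper bottle with green cap, loose, 24 mm across, 68 mm high; origin at the centre of its underside. It stands on the robot's side of the box's path before the nest's mouth.
- dropper_red: White dropper bottle with red cap, same size and origin; it stands beside the green one.
- dropper_blue: White dropper bottle with blue cap, same size; a bystander at the right end of the tube rack.
- lab_timer: Small white timer lying flat, 66 x 66 x 19 mm, bystander; origin at the centre of its underside.
- petri_a: Petri dish, 63 mm across, 16 mm high, bystander; origin at the centre of its underside.
- petri_b: Second petri dish, same size, bystander.
- marker: Marker pen lying on the bench, 135 mm long along its y, bystander.

How it is judged:
By the outcome, as a careful person would: the job done as asked, in the order asked, and still so for the second after the job is handed in, with the robot touching nothing.
It also fails if it takes over 58 s, if anything falls off the work surface, if the arm or the gripper's body presses on something with over 40 N, if the wrist force passes 120 N, or if a joint passes its speed limit or range.

## Working session

There is one attempt and no reset: what is moved stays moved. The work goes in short steps, Python scripts to look and compute and a tool call to move; the robot and the scene stay as the last step left them, time stands still between calls to the robot, and variables do not carry over. Pictures are saved under pics/ and viewed, and the job is handed in when it is done.

Besides the shell and the picture viewer there is one more tool, called after "Call:" as name(argument=value, ...), one argument or row to a line, values as JSON. apply_moves: Moves the arm, as the interface text tells. Its arguments: {"type":"object","properties":{"moves":{"type":"array"}},"required":["moves"]}

```bash
mkdir -p pics; ls; cat > h.py <<'E'
import numpy as np, cv2
from workcell import get_obs, cams, hand_in
def grab(n,tag):
    im,d=cams.get_image(n); cv2.imwrite(f'pics/{tag}.png',im[:,:,::-1]); np.savez(f'{tag}.npz',im=im,d=d); return im,d
def model(n):
    m=cams.camera_model(n); R=cv2.Rodrigues(np.array(m['rvec'],float))[0]; return np.array(m['K']),R,np.array(m['tvec']).ravel()
def ray(n,uv,z):
    K,R,t=model(n); c=-R.T@t; d=R.T@np.linalg.inv(K)@np.array([uv[0],uv[1],1.]); return c+d*(z-c[2])/d[2]
def proj(n,P):
    K,R,t=model(n); p=K@(R@np.array(P,float)+t); return p[:2]/p[2]
def cloud(n,d):
    K,R,t=model(n); v,u=np.mgrid[:d.shape[0],:d.shape[1]]
    p=np.stack([(u-K[0,2])/K[0,0]*d,(v-K[1,2])/K[1,1]*d,d],-1); return (p-t)@R
E
python3 - <<'E'
from h import *
o=get_obs(); print(o)
for n in('scene','top'): 
    grab(n,n+'0'); K,R,t=model(n); print(n,K,-R.T@t, R)
E
```

```text
pics
{'time_s': 0.0, 'joints': array([-69.78659223,  22.87103228,   2.57942026,  88.11364751,
        -1.07104362,  69.15108178,  -2.902972  ]), 'joint_velocities': array([ 0.05158332,  0.00870836, -0.00999084,  0.10563016, -0.03470482,
        0.03618049,  0.04729393]), 'tau': array([ 6.67115401e-04, -4.75101829e+01,  1.36479367e+00, -2.54220039e+01,
        1.15002296e-02,  9.35155054e-03, -1.59999212e-05]), 'tool_pos': array([0.28345881, 0.58419059, 0.21207732]), 'tcp_rot': array([-1.79888636e+02,  7.71309622e-03,  1.54123574e+02]), 'ft_force': array([ 0.19077548, -0.15717734, -0.02318182]), 'moment': array([-0.011094  ,  0.04072262, -0.03273071]), 'gripper_width': 0.08565476355079037}
scene [[490.07293028   0.         254.31786102]
 [  0.         490.07293028 194.25598504]
 [  0.           0.           1.        ]] [-0.25528328 -1.06984399  0.93119803] [[ 0.77468891 -0.63208037 -0.01820694]
 [-0.39135902 -0.45664307 -0.79894633]
 [ 0.49668422  0.62606031 -0.60112667]]
top [[481.07248731   0.         253.18294686]
 [  0.         481.07248731 189.62071625]
 [  0.           0.           1.        ]] [ 0.18015225 -0.17183627  1.50887635] [[ 0.00922353 -0.99991635 -0.00906751]
 [-0.98001497 -0.00723726 -0.19879207]
 [ 0.19870981  0.01071986 -0.97999974]]
```

View pics/scene0.png

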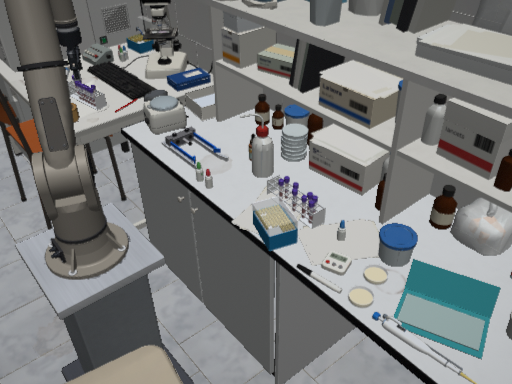

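View pics/top0.png

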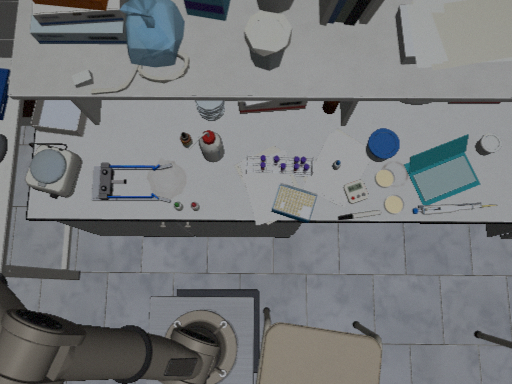

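The box is at top-view (295,202), the nest at (130,180), the bottles at (178,206) and (195,206), and the rack at (280,165). Next I'll zoom in and compute point clouds.

```bash
python3 - <<'E'
from h import *
im=np.load('top0.npz')['im'][:,:,::-1]; d=np.load('top0.npz')['d']
c=im[130:230,80:340]; cv2.imwrite('pics/topz.png',cv2.resize(c,None,fx=3,fy=3,interpolation=cv2.INTER_CUBIC))
im2=np.load('scene0.npz')['im'][:,:,::-1]
c=im2[120:260,150:350]; cv2.imwrite('pics/scz.png',cv2.resize(c,None,fx=4,fy=4,interpolation=cv2.INTER_CUBIC))
P=cloud('top',d)
for uv in [(250,205),(295,202),(130,180),(166,180),(104,180),(178,206),(195,206),(300,165),(250,97),(250,80),(200,97),(250,110),(166,195),(212,140),(350,98)]:
    print(uv,d[uv[1],uv[0]],P[uv[1],uv[0]].round(4))
E
```

```text
(250, 205) 1.5291169 [ 0.436  -0.1457  0.0007]
(295, 202) 1.4413493 [ 0.4314 -0.2819  0.0878]
(130, 180) 1.5443091 [0.5136 0.2403 0.0052]
(166, 180) 1.5506268 [ 0.5161  0.126  -0.002 ]
(104, 180) 1.5066363 [0.5048 0.3117 0.0426]
(178, 206) 1.4782014 [0.4224 0.0746 0.0523]
(195, 206) 1.4735616 [0.4222 0.0218 0.0564]
(300, 165) 1.5340164 [ 0.5633 -0.3041  0.0198]
(250, 97) 1.0463098 [ 0.5854 -0.1522  0.5236]
(250, 80) 1.0575627 [ 0.6264 -0.1518  0.5204]
(200, 97) 1.0535029 [ 0.5872 -0.0426  0.5178]
(250, 110) 1.5627043 [ 0.7441 -0.1429  0.0289]
(166, 195) 1.5397143 [ 0.4667  0.1236 -0.0009]
(212, 140) 1.3960456 [ 0.5976 -0.0363  0.1705]
(350, 98) 1.0504 [ 0.5869 -0.3705  0.5173]
```

View pics/topz.png

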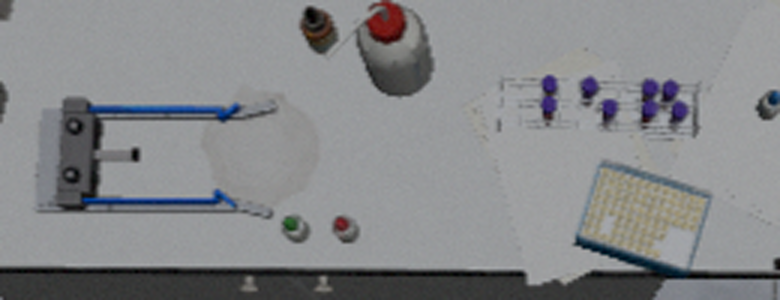

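View pics/scz.png

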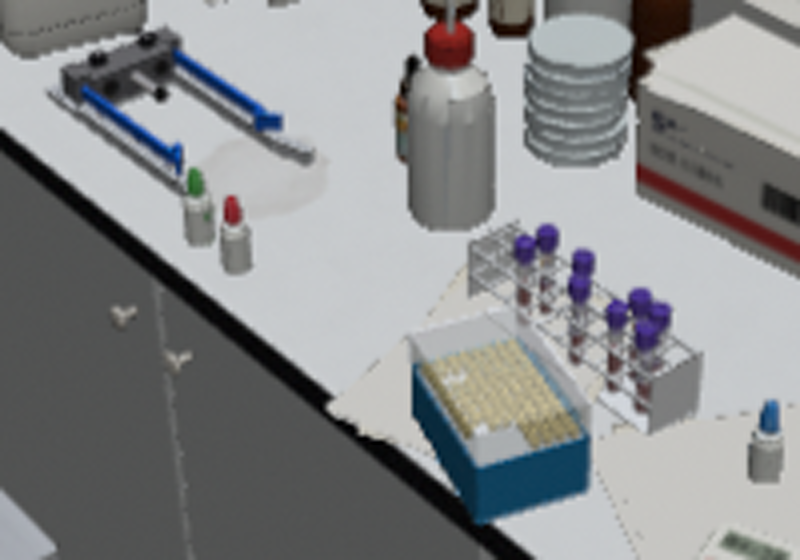

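```bash
python3 - <<'E'
from h import *
im=np.load('top0.npz')['im'][:,:,::-1]; im2=np.load('scene0.npz')['im'][:,:,::-1]
def crop(im,u0,v0,u1,v1,f): return cv2.resize(im[v0:v1,u0:u1],None,fx=f,fy=f,interpolation=cv2.INTER_CUBIC)
a=crop(im,262,172,332,227,10);cv2.imwrite('pics/box_t.png',a)
a=crop(im,85,150,205,220,6);cv2.imwrite('pics/nest_t.png',a)
a=crop(im2,240,190,310,250,10);cv2.imwrite('pics/box_s.png',a)
a=crop(im2,160,125,240,185,9);cv2.imwrite('pics/nest_s.png',a)
E
```

```text
(no output)
```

View pics/box_t.png

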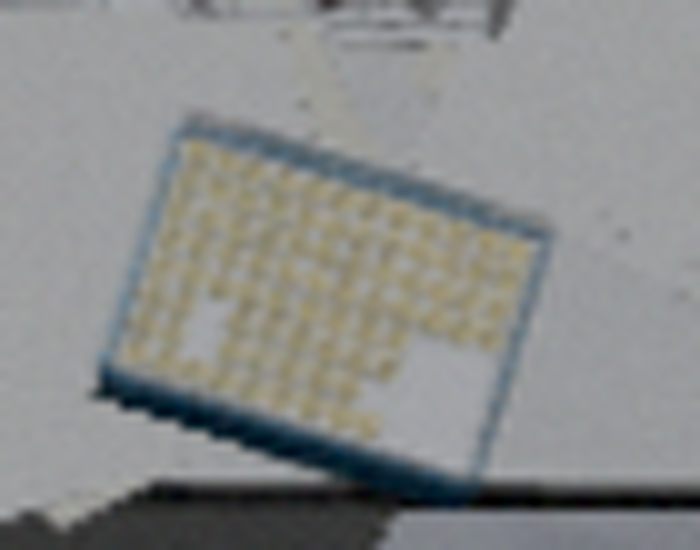

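View pics/nest_t.png

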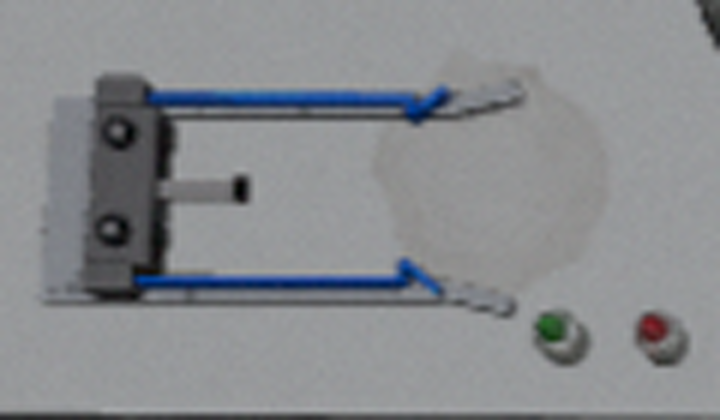

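View pics/box_s.png

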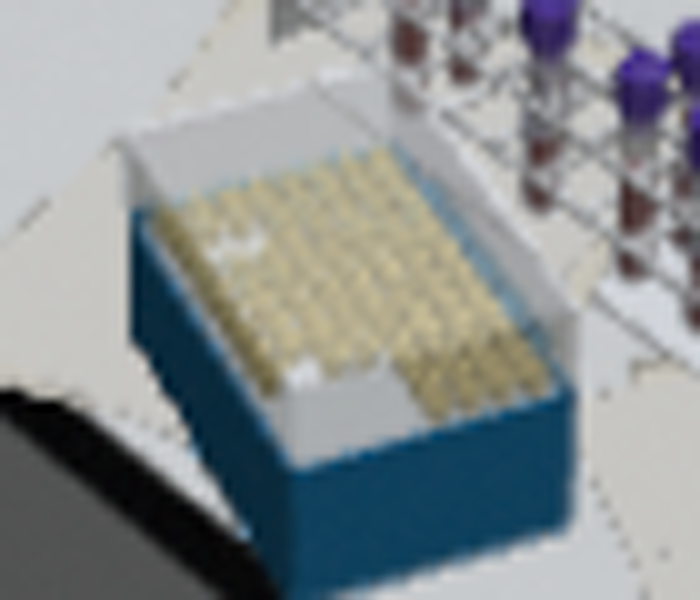

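View pics/nest_s.png

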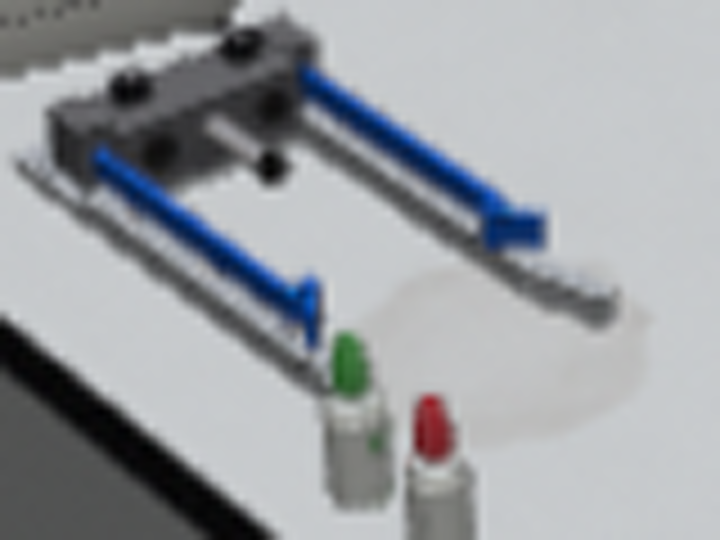

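```bash
python3 - <<'E'
from h import *
m=cams.camera_model('wrist'); print(np.array(m['K']).round(1)); print(np.array(m['tool_from_camera']).round(4))
T=lambda u,v,z:ray('top',(262+u/10-.5,172+v/10-.5),z)[:2].round(4)
print('lid top far edge',T(190,112,.083),T(552,225,.083))
print('base bottom front',T(100,392,0),T(470,497,0))
S=lambda u,v,z:ray('scene',(240+u/10-.5,190+v/10-.5),z)[:2].round(4)
print('scene bottom',S(132,340,0),S(295,600,0),S(570,525,0),'lid top',S(120,140,.083),S(385,78,.083),S(575,310,.083),'rim45',S(135,210,.045),S(290,470,.045),S(572,390,.045))
N=lambda u,v,z:ray('top',(85+u/6-.5,150+v/6-.5),z)[:2].round(4)
print('far rail inner bottom',N(165,117,0),N(400,117,0)); print('near rail outer bottom',N(50,301,0),N(440,301,0))
print('noses',N(415,122,.028),N(403,262,.028)); print('mouth tips',N(520,85,.016),N(512,312,.016)); print('ejector tip',N(250,190,.03),'unit front',N(165,190,.045))
print('green',N(552,325,.068),N(565,355,0),'red',N(653,325,.068),N(668,352,0))
# rack
im=np.load('top0.npz')['im']
hsv=cv2.cvtColor(im,cv2.COLOR_RGB2HSV)
P=cloud('top',np.load('top0.npz')['d'])
Z=lambda u,v,z:ray('top',(80+u/3-.3,130+v/3-.3),z)[:2].round(3)
print('rack near edge z60',Z(500,130,.0),Z(697,137,0),Z(500,80,.06),Z(697,80,.06))
print('edge of bench',ray('top',(200,220),0), ray('top',(60,219),0))
E
```

```text
[[313.    0.  253.6]
 [  0.  313.  184.3]
 [  0.    0.    1. ]]
[[ 1.100e-03 -9.492e-01 -3.147e-01  8.080e-02]
 [ 1.000e+00  1.400e-03 -7.000e-04 -3.000e-04]
 [ 1.100e-03 -3.147e-01  9.492e-01 -1.613e-01]
 [ 0.000e+00  0.000e+00  0.000e+00  1.000e+00]]
lid top far edge [ 0.4913 -0.2389] [ 0.4572 -0.3479]
base bottom front [ 0.4183 -0.214 ] [ 0.3857 -0.3308]
scene bottom [ 0.4205 -0.2073] [ 0.3852 -0.3218] [ 0.4634 -0.3485] lid top [ 0.4122 -0.2148] [ 0.4877 -0.2416] [ 0.4585 -0.3517] rim45 [ 0.4248 -0.2047] [ 0.3862 -0.3186] [ 0.4665 -0.3438]
far rail inner bottom [0.5508 0.3024] [0.5517 0.1753]
near rail outer bottom [0.4495 0.357 ] [0.4511 0.1488]
noses [0.5422 0.1608] [0.4667 0.1633]
mouth tips [0.5658 0.1083] [0.4427 0.1072]
ejector tip [0.5043 0.2454] unit front [0.5007 0.2856]
green [0.427  0.0769] [0.4226 0.081 ] red [0.4274 0.0256] [0.4246 0.0264]
rack near edge z60 [ 0.54  -0.133] [ 0.534 -0.344] [ 0.58  -0.134] [ 0.581 -0.338]
edge of bench [0.38680841 0.01199583 0.        ] [0.38645878 0.45676604 0.        ]
```

```bash
cat >> h.py <<'E'
from scipy.spatial.transform import Rotation as Ro
def rows(wps,grip,o=None):
    """wps: list of 10 (x,y,z,yaw)"""
    o=o or get_obs(); R=Ro.from_euler('xyz',o['tcp_rot'],degrees=True).as_matrix(); p=np.array(o['tool_pos'])
    out=[]
    for x,y,z,yw in wps:
        s=R.T@(np.array([x,y,z])-p)*100; tw=-np.radians((yw-o['tcp_rot'][2]+180)%360-180)
        out.append('{"xyz":[%.2f,%.2f,%.2f],"twist":%.3f,"grip":%g}'%(*s,tw,grip))
    print('p',p.round(4),np.array(o['tcp_rot']).round(2),'F',np.array(o['ft_force']).round(2),'w',round(o['gripper_width'],4),'t',o['time_s'])
    print(',\n'.join(out))
def line(a,b,n): 
    a=np.array(a,float);b=np.array(b,float); return [a+(b-a)*(i+1)/n for i in range(n)]
def here():
    o=get_obs(); return [*o['tool_pos'],o['tcp_rot'][2]]
E
python3 -c "
from h import *
rows(line(here(),[0.445,0.22,0.25,90],10),-1)"
```

```text
p [0.2835 0.5842 0.2122] [-1.7990e+02  1.0000e-02  1.5412e+02] F [-0.07 -0.25 -0.41] w 0.0854 t 0.1
{"xyz":[-3.04,-2.57,-0.37],"twist":0.112,"grip":-1},
{"xyz":[-6.09,-5.15,-0.75],"twist":0.224,"grip":-1},
{"xyz":[-9.13,-7.72,-1.12],"twist":0.336,"grip":-1},
{"xyz":[-12.17,-10.29,-1.49],"twist":0.448,"grip":-1},
{"xyz":[-15.21,-12.86,-1.87],"twist":0.560,"grip":-1},
{"xyz":[-18.26,-15.44,-2.24],"twist":0.671,"grip":-1},
{"xyz":[-21.30,-18.01,-2.61],"twist":0.783,"grip":-1},
{"xyz":[-24.34,-20.58,-2.99],"twist":0.895,"grip":-1},
{"xyz":[-27.39,-23.16,-3.36],"twist":1.007,"grip":-1},
{"xyz":[-30.43,-25.73,-3.73],"twist":1.119,"grip":-1}
```

Call:
apply_moves(
  moves=[
    {"xyz":[-3.0,-2.6,-0.4],"twist":0.112,"grip":-0.5},
    {"xyz":[-6.1,-5.2,-0.8],"twist":0.224,"grip":-0.5},
    {"xyz":[-9.1,-7.7,-1.1],"twist":0.336,"grip":-0.5},
    {"xyz":[-12.2,-10.3,-1.5],"twist":0.448,"grip":-0.5},
    {"xyz":[-15.2,-12.9,-1.9],"twist":0.56,"grip":-0.5},
    {"xyz":[-18.3,-15.4,-2.2],"twist":0.671,"grip":-0.5},
    {"xyz":[-21.3,-18.0,-2.6],"twist":0.783,"grip":-0.5},
    {"xyz":[-24.3,-20.6,-3.0],"twist":0.895,"grip":-0.5},
    {"xyz":[-27.4,-23.2,-3.4],"twist":1.007,"grip":-0.5},
    {"xyz":[-30.4,-25.7,-3.7],"twist":1.119,"grip":-0.5},
  ],
)

```text
time_s: 0.93
tool_pos: [0.4452, 0.2182, 0.2498]
tcp_rot: [-180.0, 0.1, 89.7]
ft_force: [0.4, 0.4, 0.1]
gripper_width: 0.021
```

```bash
python3 -c "
from h import *
rows(line(here(),[0.475,0.12,0.25,90],4)+[[0.475,0.12,0.25,90]]*6,-.5)"
```

```text
p [0.4452 0.2182 0.2498] [-1.7996e+02  8.0000e-02  8.9680e+01] F [0.45 0.42 0.07] w 0.021 t 0.9333
{"xyz":[-2.45,0.76,-0.00],"twist":-0.001,"grip":-0.5},
{"xyz":[-4.90,1.52,-0.00],"twist":-0.003,"grip":-0.5},
{"xyz":[-7.35,2.28,-0.01],"twist":-0.004,"grip":-0.5},
{"xyz":[-9.80,3.04,-0.01],"twist":-0.006,"grip":-0.5},
{"xyz":[-9.80,3.04,-0.01],"twist":-0.006,"grip":-0.5},
{"xyz":[-9.80,3.04,-0.01],"twist":-0.006,"grip":-0.5},
{"xyz":[-9.80,3.04,-0.01],"twist":-0.006,"grip":-0.5},
{"xyz":[-9.80,3.04,-0.01],"twist":-0.006,"grip":-0.5},
{"xyz":[-9.80,3.04,-0.01],"twist":-0.006,"grip":-0.5},
{"xyz":[-9.80,3.04,-0.01],"twist":-0.006,"grip":-0.5}
```

Very good tracking. I'll take the nest picture from here.

Call:
apply_moves(
  moves=[
    {"xyz":[-2.5,0.8,0],"twist":0,"grip":-0.5},
    {"xyz":[-4.9,1.5,0],"twist":-0.003,"grip":-0.5},
    {"xyz":[-7.3,2.3,0],"twist":-0.006,"grip":-0.5},
    {"xyz":[-9.0,3.0,0],"twist":-0.006,"grip":-0.5},
    {"xyz":[-9.8,3.0,0],"twist":-0.006,"grip":-0.5},
    {"xyz":[-9.8,3.0,0],"twist":-0.006,"grip":-0.5},
    {"xyz":[-9.8,3.0,0],"twist":-0.006,"grip":-0.5},
    {"xyz":[-9.8,3.0,0],"twist":-0.006,"grip":-0.5},
    {"xyz":[-9.8,3.0,0],"twist":-0.006,"grip":-0.5},
    {"xyz":[-9.8,3.0,0],"twist":-0.006,"grip":-0.5},
  ],
)

```text
time_s: 1.77
tool_pos: [0.4742, 0.1213, 0.2498]
tcp_rot: [-179.9, 0.1, 90.2]
ft_force: [-0.1, 1.0, 0.4]
gripper_width: 0.021
```

```bash
cat >> h.py <<'E'
import json
def wgrab(tag):
    o=get_obs(); im,d=grab('wrist',tag); m=cams.camera_model('wrist')
    T=np.eye(4); T[:3,:3]=Ro.from_euler('xyz',o['tcp_rot'],degrees=True).as_matrix(); T[:3,3]=o['tool_pos']
    np.savez(tag+'_T.npz',T=T@np.array(m['tool_from_camera']),K=np.array(m['K'])); 
    cv2.imwrite(f'pics/{tag}_b.png',cv2.resize(im[:,:,::-1],(800,600),interpolation=cv2.INTER_CUBIC))
    print(o['tool_pos'].round(4),o['tcp_rot'].round(2)); return im,d
def wray(tag,uv,z):
    f=np.load(tag+'_T.npz'); d=f['T'][:3,:3]@np.linalg.inv(f['K'])@np.array([uv[0],uv[1],1.]); c=f['T'][:3,3]; return c+d*(z-c[2])/d[2]
def wproj(tag,P):
    f=np.load(tag+'_T.npz'); p=f['K']@(f['T'][:3,:3].T@(np.array(P,float)-f['T'][:3,3])); return p[:2]/p[2]
def wcloud(tag):
    f=np.load(tag+'_T.npz');d=np.load(tag+'.npz')['d'];K=f['K'];v,u=np.mgrid[:384,:512]
    return np.stack([(u-K[0,2])/K[0,0]*d,(v-K[1,2])/K[1,1]*d,d],-1)@f['T'][:3,:3].T+f['T'][:3,3]
E
python3 -c "
from h import *
wgrab('w1')"
```

```text
[0.4742 0.1213 0.2498] [-1.7994e+02  8.0000e-02  9.0160e+01]
```

View pics/w1_b.png

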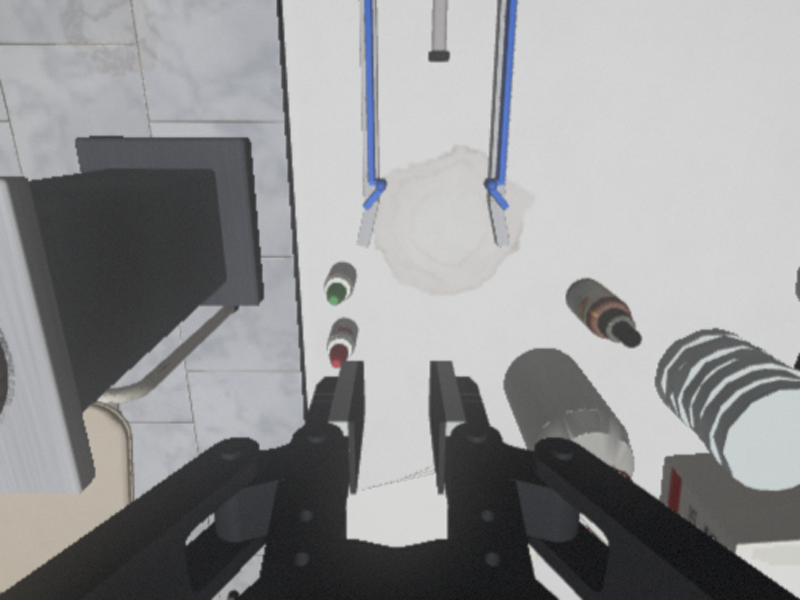

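```bash
python3 - <<'E'
from h import *
im=np.load('w1.npz')['im'][:,:,::-1]
cv2.imwrite('pics/w1n.png',cv2.resize(im[0:165,215:345],None,fx=4.6,fy=3.6,interpolation=cv2.INTER_CUBIC)[:594])
cv2.imwrite('pics/w1b.png',cv2.resize(im[140:300,195:420],None,fx=3.5,fy=3.5,interpolation=cv2.INTER_CUBIC))
E
```

```text
(no output)
```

View pics/w1n.png

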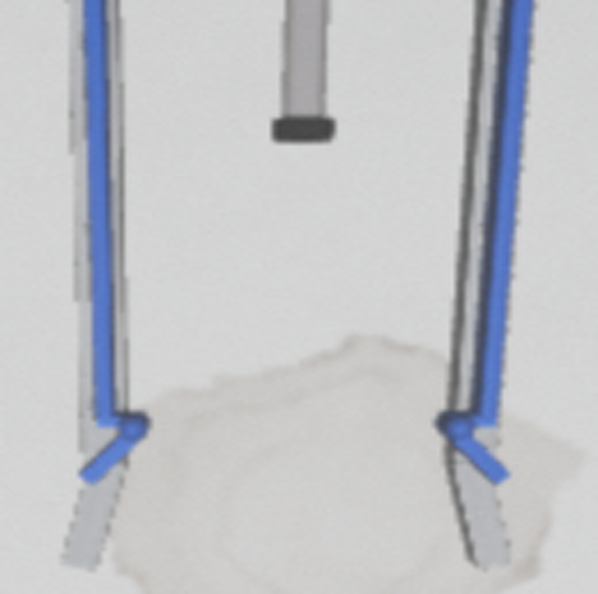

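View pics/w1b.png

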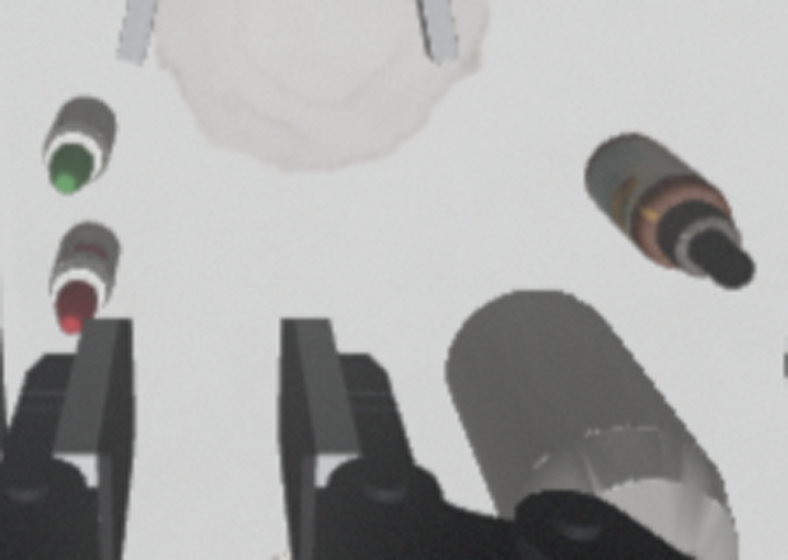

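```bash
python3 - <<'E'
from h import *
A=lambda u,v,z: wray('w1',(215+(u+.5)/4.6-.5,(v+.5)/3.6-.5),z)[:2].round(4)
B=lambda u,v,z: wray('w1',(195+(u+.5)/3.5-.5,140+(v+.5)/3.5-.5),z)[:2].round(4)
print('noses',[ (A(149,427,z),A(437,427,z)) for z in(.028,.036)])
print('R bottom inner',A(450,400,0),A(473,20,0),'L top inner',A(127,400,.016),A(117,20,.016))
print('tips inner',A(98,568,.016),A(478,563,0), 'tips outer',A(62,560,.016),A(512,560,.016))
print('flare start',A(127,462,.016),A(448,450,0))
print('ejector tip',A(303,140,.03),A(272,130,.03),A(335,130,.03))
print('green base far/left/right',B(85,97,0),B(117,125,0),'mid top',B(65,185,.068))
print('red',B(92,222,0),B(120,250,0),B(70,328,.068))
print('big',B(530,290,0),B(447,360,0),B(610,330,0))
P=wcloud('w1')
for n,lo,hi in(('big',[.55,-.1,.02],[.7,.06,.3]),('green',[.40,.05,.02],[.46,.12,.1]),('red',[.4,-.02,.02],[.46,.05,.1])):
    q=P.reshape(-1,3); q=q[np.all((q>lo)&(q<hi),1)]; print(n,len(q),q.min(0).round(3) if len(q) else '',q.max(0).round(3) if len(q) else '')
E
```

```text
noses [(array([0.4657, 0.158 ]), array([0.5411, 0.1584])), (array([0.4659, 0.159 ]), array([0.5397, 0.1593]))]
R bottom inner [0.5491 0.1646] [0.5473 0.2845] L top inner [0.4596 0.1657] [0.458 0.281]
tips inner [0.451  0.1067] [0.561  0.1052] tips outer [0.4409 0.1096] [0.5671 0.1101]
flare start [0.4594 0.1446] [0.5497 0.147 ]
ejector tip [0.5032 0.2456] [0.4956 0.2484] [0.5108 0.2484]
green base far/left/right [0.4267 0.0889] [0.4389 0.0776] mid top [0.427  0.0772]
red [0.4279 0.0366] [0.439  0.0244] [0.4268 0.0242]
big [0.6076 0.0073] [ 0.5758 -0.0253] [ 0.6428 -0.0109]
big 3851 [ 0.567 -0.039  0.02 ] [0.646 0.06  0.218]
green 366 [0.415 0.07  0.02 ] [0.439 0.09  0.07 ]
red 371 [0.416 0.02  0.02 ] [0.439 0.039 0.07 ]
```

```bash
python3 -c "
from h import *
rows(line(here(),[0.412,-0.37,0.25,73],13)[:10],-.5)"
```

```text
p [0.4743 0.1211 0.2498] [-1.7995e+02  8.0000e-02  9.0140e+01] F [-0.67 -0.61  0.46] w 0.0213 t 1.8167
{"xyz":[-3.78,-0.49,0.00],"twist":0.023,"grip":-0.5},
{"xyz":[-7.55,-0.98,0.01],"twist":0.046,"grip":-0.5},
{"xyz":[-11.33,-1.47,0.01],"twist":0.069,"grip":-0.5},
{"xyz":[-15.11,-1.95,0.02],"twist":0.092,"grip":-0.5},
{"xyz":[-18.88,-2.44,0.02],"twist":0.115,"grip":-0.5},
{"xyz":[-22.66,-2.93,0.03],"twist":0.138,"grip":-0.5},
{"xyz":[-26.43,-3.42,0.03],"twist":0.161,"grip":-0.5},
{"xyz":[-30.21,-3.91,0.04],"twist":0.184,"grip":-0.5},
{"xyz":[-33.99,-4.40,0.04],"twist":0.207,"grip":-0.5},
{"xyz":[-37.76,-4.89,0.05],"twist":0.230,"grip":-0.5}
```

Call:
apply_moves(
  moves=[
    {"xyz":[-3.8,-0.5,0],"twist":0.023,"grip":-0.5},
    {"xyz":[-7.6,-1.0,0],"twist":0.046,"grip":-0.5},
    {"xyz":[-11.3,-1.5,0],"twist":0.07,"grip":-0.5},
    {"xyz":[-15.1,-2.0,0],"twist":0.092,"grip":-0.5},
    {"xyz":[-18.9,-2.4,0],"twist":0.115,"grip":-0.5},
    {"xyz":[-22.7,-2.9,0],"twist":0.138,"grip":-0.5},
    {"xyz":[-26.4,-3.4,0],"twist":0.16,"grip":-0.5},
    {"xyz":[-30.2,-3.9,0],"twist":0.184,"grip":-0.5},
    {"xyz":[-34.0,-4.4,0],"twist":0.207,"grip":-0.5},
    {"xyz":[-37.8,-4.9,0],"twist":0.23,"grip":-0.5},
  ],
)

```text
time_s: 2.65
tool_pos: [0.4261, -0.2582, 0.2507]
tcp_rot: [180.0, 0.0, 77.0]
ft_force: [1.9, -0.4, -0.2]
gripper_width: 0.0212
```

```bash
python3 -c "
from h import *
T=[0.412,-0.37,0.25,73]
rows(line(here(),T,4)+[T]*6,-.5)"
```

```text
p [ 0.4261 -0.2582  0.2507] [1.7996e+02 5.0000e-02 7.6980e+01] F [ 1.89 -0.37 -0.19] w 0.0212 t 2.65
{"xyz":[-2.80,0.29,0.02],"twist":0.017,"grip":-0.5},
{"xyz":[-5.61,0.57,0.04],"twist":0.035,"grip":-0.5},
{"xyz":[-8.41,0.86,0.06],"twist":0.052,"grip":-0.5},
{"xyz":[-11.21,1.14,0.08],"twist":0.070,"grip":-0.5},
{"xyz":[-11.21,1.14,0.08],"twist":0.070,"grip":-0.5},
{"xyz":[-11.21,1.14,0.08],"twist":0.070,"grip":-0.5},
{"xyz":[-11.21,1.14,0.08],"twist":0.070,"grip":-0.5},
{"xyz":[-11.21,1.14,0.08],"twist":0.070,"grip":-0.5},
{"xyz":[-11.21,1.14,0.08],"twist":0.070,"grip":-0.5},
{"xyz":[-11.21,1.14,0.08],"twist":0.070,"grip":-0.5}
```

Call:
apply_moves(
  moves=[
    {"xyz":[-2.8,0.3,0],"twist":0.017,"grip":-0.5},
    {"xyz":[-5.6,0.6,0],"twist":0.035,"grip":-0.5},
    {"xyz":[-8.4,0.9,0],"twist":0.052,"grip":-0.5},
    {"xyz":[-10.4,1.1,0],"twist":0.07,"grip":-0.5},
    {"xyz":[-11.2,1.1,0],"twist":0.07,"grip":-0.5},
    {"xyz":[-11.2,1.1,0],"twist":0.07,"grip":-0.5},
    {"xyz":[-11.2,1.1,0],"twist":0.07,"grip":-0.5},
    {"xyz":[-11.2,1.1,0],"twist":0.07,"grip":-0.5},
    {"xyz":[-11.2,1.1,0],"twist":0.07,"grip":-0.5},
    {"xyz":[-11.2,1.1,0],"twist":0.07,"grip":-0.5},
  ],
)

```text
time_s: 3.48
tool_pos: [0.4124, -0.3684, 0.2509]
tcp_rot: [179.9, -0.0, 73.1]
ft_force: [1.0, -0.2, 0.0]
gripper_width: 0.0216
```

```bash
python3 -c "
from h import *
wgrab('w2')"
```

```text
[ 0.4124 -0.3684  0.2509] [ 1.7995e+02 -2.0000e-02  7.3120e+01]
```

View pics/w2_b.png

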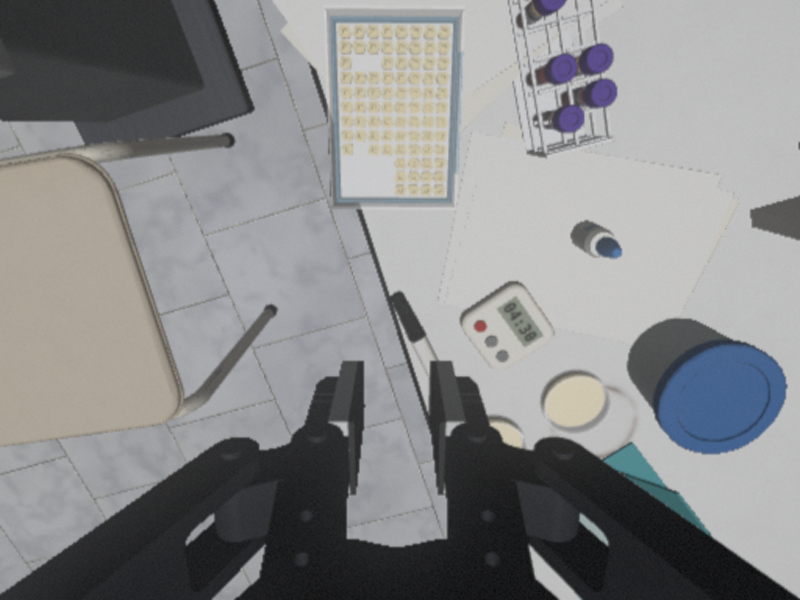

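```bash
python3 - <<'E'
from h import *
im=np.load('w2.npz')['im'][:,:,::-1]
cv2.imwrite('pics/w2b.png',cv2.resize(im[0:145,195:310],None,fx=4,fy=4,interpolation=cv2.INTER_CUBIC))
W=lambda u,v,z: wray('w2',((u+.5)*.64-.5,(v+.5)*.64-.5),z)[:2].round(4)
print('marker',W(392,296,.01),W(405,292,.01),W(420,340,.01))
print('rack near bottom',W(528,155,0),W(512,5,0), W(610,140,0))
E
```

```text
marker [ 0.3914 -0.425 ] [ 0.4033 -0.4248] [ 0.4032 -0.4723]
rack near bottom [ 0.5319 -0.3441] [ 0.5429 -0.2346] [ 0.5977 -0.3517]
```

View pics/w2b.png

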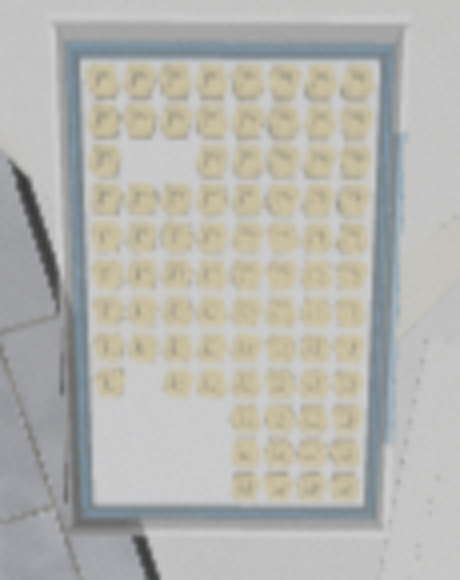

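```bash
python3 - <<'E'
from h import *
C=lambda u,v,z: wray('w2',(195+(u+.5)/4-.5,(v+.5)/4-.5),z)[:2]
q=np.array([C(52,23,.083),C(408,25,.083),C(384,532,.083),C(70,527,.083)])
print(q.round(4)); e=np.roll(q,-1,0)-q; print(np.linalg.norm(e,axis=1).round(4))
for v in(e[0],-e[2]): print('x-dir yaw',np.degrees(np.arctan2(v[1],v[0])))
for v in(-e[1],e[3]): print('y-dir yaw',np.degrees(np.arctan2(-v[0],v[1])))
print('center',q.mean(0))
print('strip',C(407,130,.05),C(392,440,.05))
E
```

```text
[[ 0.414  -0.2156]
 [ 0.4933 -0.24  ]
 [ 0.458  -0.3526]
 [ 0.3795 -0.3275]]
[0.0829 0.118  0.0824 0.1171]
x-dir yaw -17.099313107554384
x-dir yaw -17.738770771576565
y-dir yaw -17.39723314779493
y-dir yaw -17.1647481084535
center [ 0.43619906 -0.28391452]
strip [ 0.49275331 -0.2584523 ] [ 0.46898695 -0.33426202]
```

```bash
python3 - <<'E'
from h import *
S=lambda u,v,z:ray('scene',(150+(u+.5)/4-.5,120+(v+.5)/4-.5),z)[:2].round(4)
print('rack front-left bottom',S(470,297,0),'top',S(468,243,.06),'front-right bottom',S(650,432,0),'top',S(650,378,.06),'back-left top',S(518,222,.06),'back right top',S(702,352,.06))
im=np.load('top0.npz')['im'][:,:,::-1]
cv2.imwrite('pics/rk_t.png',cv2.resize(im[148:182,238:322],None,fx=9,fy=9,interpolation=cv2.INTER_CUBIC))
a=[0.4124,-0.3684]
rows(line(here(),[0.408,-0.376,0.043,72.7],8)+[[0.408,-0.376,0.043,72.7]]*2,-.5)
E
```

```text
rack front-left bottom [ 0.5462 -0.1248] top [ 0.5381 -0.1322] front-right bottom [ 0.5396 -0.333 ] top [ 0.5289 -0.3394] back-left top [ 0.5859 -0.136 ] back right top [ 0.5775 -0.3425]
p [ 0.4122 -0.3687  0.2509] [179.94  -0.    73.09] F [ 0.03 -0.06 -0.39] w 0.0213 t 3.5333
{"xyz":[-0.10,-0.03,2.60],"twist":0.001,"grip":-0.5},
{"xyz":[-0.21,-0.05,5.20],"twist":0.002,"grip":-0.5},
{"xyz":[-0.31,-0.08,7.80],"twist":0.003,"grip":-0.5},
{"xyz":[-0.41,-0.11,10.40],"twist":0.003,"grip":-0.5},
{"xyz":[-0.52,-0.13,12.99],"twist":0.004,"grip":-0.5},
{"xyz":[-0.62,-0.16,15.59],"twist":0.005,"grip":-0.5},
{"xyz":[-0.72,-0.19,18.19],"twist":0.006,"grip":-0.5},
{"xyz":[-0.83,-0.21,20.79],"twist":0.007,"grip":-0.5},
{"xyz":[-0.83,-0.21,20.79],"twist":0.007,"grip":-0.5},
{"xyz":[-0.83,-0.21,20.79],"twist":0.007,"grip":-0.5}
```

View pics/rk_t.png

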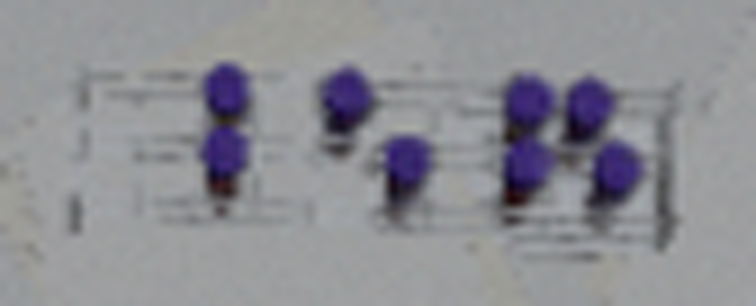

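Call:
apply_moves(
  moves=[
    {"xyz":[-0.1,0,2.6],"twist":0,"grip":-0.5},
    {"xyz":[-0.3,0,5.2],"twist":0,"grip":-0.5},
    {"xyz":[-0.5,-0.1,7.8],"twist":0.003,"grip":-0.5},
    {"xyz":[-0.7,-0.1,10.4],"twist":0.003,"grip":-0.5},
    {"xyz":[-0.8,-0.1,13.0],"twist":0.004,"grip":-0.5},
    {"xyz":[-0.8,-0.2,15.6],"twist":0.005,"grip":-0.5},
    {"xyz":[-0.8,-0.2,17.6],"twist":0.006,"grip":-0.5},
    {"xyz":[-0.8,-0.2,19.6],"twist":0.007,"grip":-0.5},
    {"xyz":[-0.8,-0.2,20.7],"twist":0.007,"grip":-0.5},
    {"xyz":[-0.8,-0.2,20.7],"twist":0.007,"grip":-0.5},
  ],
)

```text
time_s: 4.37
tool_pos: [0.4072, -0.3739, 0.0418]
tcp_rot: [-179.8, -0.1, 72.7]
ft_force: [0.1, -0.0, 0.8]
gripper_width: 0.0211
```

```bash
cat > path.py <<'E'
from h import *
D=0.072
def build(c0,y0,ymid,y1,L0=0.01,R1=.25,R2=.25,ds=0.0005):
    """centre path; returns array (x,y,boxyaw)"""
    def run(L1):
        x,y,w=*c0,y0; pts=[]; 
        def go(L,R=None,w1=None):
            nonlocal x,y,w
            n=int(round((L if L is not None else abs(np.radians(w1-w))*R)/ds)); dw=0 if R is None else (w1-w)/max(n,1)
            for _ in range(n):
                w+=dw; x+=-np.sin(np.radians(w))*ds; y+=np.cos(np.radians(w))*ds; pts.append((x,y,w))
        go(L0); go(None,R1,ymid); go(L1); go(None,R2,y1); xe,ye=x,y; go(0.3)
        return np.array(pts), xe-(.506-.0157*(ye-.106)),ye
    from scipy.optimize import brentq
    L1=brentq(lambda L:run(L)[1],0,.4,xtol=1e-3); p,e,ye=run(L1); print('L1',L1,'arc end y',ye); return p
def tcp(c): 
    w=np.radians(c[2]); return [c[0]+np.sin(w)*D,c[1]-np.cos(w)*D,0.043,90+c[2]]
if __name__=='__main__':
    p=build((.4365,-.284),-17.3,-14,0.9); np.save('path.npy',p)
E
python3 path.py; python3 - <<'E'
from path import *
p=np.load('path.npy'); t0=tcp((.4365,-.284,-17.3)); print('contact',t0)
rows(line(here(),t0,6)+[tcp(p[int(s/.0005)-1]) for s in (.002,.004,.006,.008)],-.5)
E
```

```text
L1 0.2334875426469985 arc end y 0.030477346858643985
contact [np.float64(0.4150890090663994), np.float64(-0.35274277756420136), 0.043, 72.7]
p [ 0.4072 -0.3739  0.0418] [-1.7981e+02 -1.0000e-01  7.2740e+01] F [ 0.15 -0.02  0.84] w 0.0211 t 4.3667
{"xyz":[0.38,0.02,-0.02],"twist":0.000,"grip":-0.5},
{"xyz":[0.75,0.04,-0.04],"twist":0.000,"grip":-0.5},
{"xyz":[1.13,0.06,-0.06],"twist":0.000,"grip":-0.5},
{"xyz":[1.50,0.08,-0.08],"twist":0.001,"grip":-0.5},
{"xyz":[1.88,0.10,-0.10],"twist":0.001,"grip":-0.5},
{"xyz":[2.26,0.12,-0.12],"twist":0.001,"grip":-0.5},
{"xyz":[2.46,0.12,-0.12],"twist":0.001,"grip":-0.5},
{"xyz":[2.66,0.13,-0.12],"twist":0.001,"grip":-0.5},
{"xyz":[2.86,0.13,-0.12],"twist":0.001,"grip":-0.5},
{"xyz":[3.06,0.13,-0.11],"twist":0.001,"grip":-0.5}
```

Call:
apply_moves(
  moves=[
    {"xyz":[0.4,0,0],"twist":0,"grip":-0.5},
    {"xyz":[0.8,0,0],"twist":0,"grip":-0.5},
    {"xyz":[1.1,0.1,0],"twist":0,"grip":-0.5},
    {"xyz":[1.5,0.1,-0.1],"twist":0,"grip":-0.5},
    {"xyz":[1.8,0.1,-0.1],"twist":0,"grip":-0.5},
    {"xyz":[2.1,0.1,-0.1],"twist":0.001,"grip":-0.5},
    {"xyz":[2.4,0.1,-0.1],"twist":0.001,"grip":-0.5},
    {"xyz":[2.7,0.1,-0.1],"twist":0.001,"grip":-0.5},
    {"xyz":[2.9,0.1,-0.1],"twist":0.001,"grip":-0.5},
    {"xyz":[3.1,0.1,-0.1],"twist":0.001,"grip":-0.5},
  ],
)

```text
time_s: 5.2
tool_pos: [0.4174, -0.3454, 0.0432]
tcp_rot: [-179.9, -0.0, 72.7]
ft_force: [-0.8, -1.8, 0.9]
gripper_width: 0.0214
```

```bash
python3 - <<'E'
from path import *
wgrab('w3'); grab('scene','s3')
im=np.load('s3.npz')['im'][:,:,::-1]
cv2.imwrite('pics/s3z.png',cv2.resize(im[110:270,150:350],None,fx=3.5,fy=3.5,interpolation=cv2.INTER_CUBIC))
o=get_obs(); print(o['ft_force'])
E
```

```text
[ 0.4174 -0.3454  0.0432] [-1.7987e+02 -2.0000e-02  7.2650e+01]
[-0.57289538 -1.51068925  0.63702687]
```

View pics/w3_b.png

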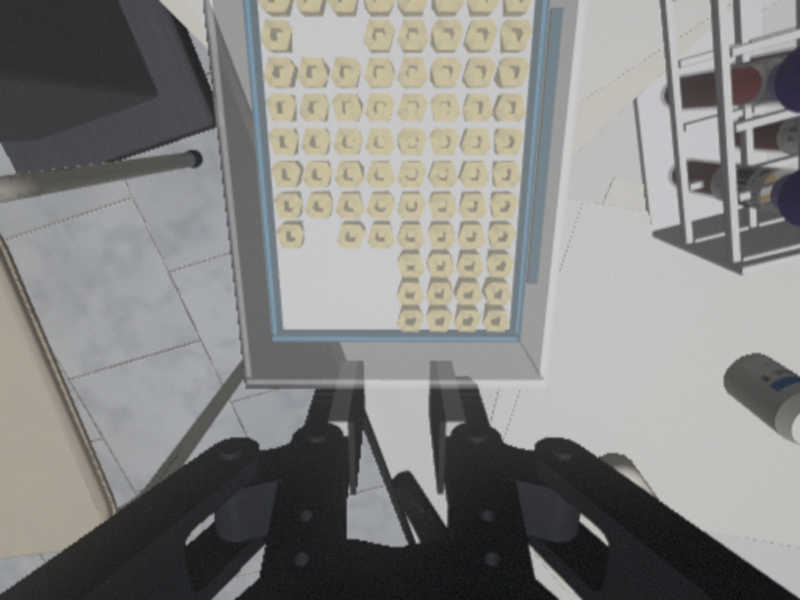

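View pics/s3z.png

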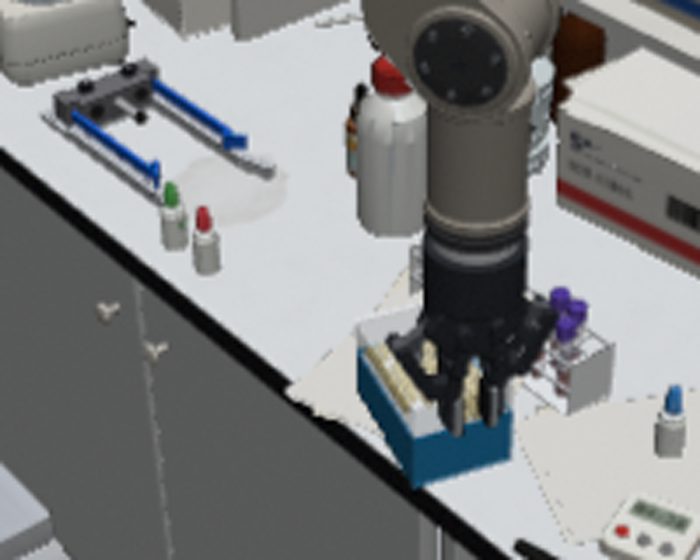

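```bash
python3 - <<'E'
from path import *
W=lambda u,v,z: wray('w3',((u+.5)*.64-.5,(v+.5)*.64-.5),z)
a,b=W(246,381,.083),W(545,379,.083); o=get_obs(); R=Ro.from_euler('xyz',o['tcp_rot'],degrees=True).as_matrix()
for q in(a,b): print((R.T@(q-o['tool_pos']))*1000)
print('edge yaw',np.degrees(np.arctan2((b-a)[1],(b-a)[0])), np.linalg.norm(b-a))
E
```

```text
[ 12.120738   -42.03954429 -39.84452625]
[ 12.91664653  41.51976002 -40.07362776]
edge yaw -16.77281114827927 0.08356340882701707
```

```bash
cat > nxt.py <<'E'
from path import *
import sys
def nxt(step,n=10):
    p=np.load('path.npy'); T=np.array([tcp(c) for c in p]); h=here()
    i=np.argmin(np.hypot(T[:,0]-h[0],T[:,1]-h[1])); print('s',i*.0005,'centre',p[i].round(4),'xtrack mm',np.hypot(*(T[i,:2]-h[:2]))*1000)
    rows([T[min(len(T)-1,i+int(round(step*(k+1)/.0005)))] for k in range(n)],-.5)
if __name__=='__main__': nxt(float(sys.argv[1]))
E
python3 - <<'E'
import path; path.D=.0725
p=path.build((.439,-.276),-17.3,-14,.9,L0=.005); path.np.save('path.npy',p)
E
sed -i 's/^D=0.072$/D=0.0725/' path.py; python3 nxt.py .005
```

```text
L1 0.22935083646113938 arc end y 0.02982235995602551
s 0.0 centre [  0.4391  -0.2755 -17.3   ] xtrack mm 0.06178899348577279
p [ 0.4175 -0.3448  0.043 ] [-1.7984e+02 -8.0000e-02  7.2680e+01] F [-0.57 -1.51  0.64] w 0.0215 t 5.3
{"xyz":[0.51,0.02,0.00],"twist":-0.002,"grip":-0.5},
{"xyz":[1.01,0.15,0.00],"twist":-0.022,"grip":-0.5},
{"xyz":[1.51,0.28,0.00],"twist":-0.042,"grip":-0.5},
{"xyz":[2.02,0.37,0.00],"twist":-0.058,"grip":-0.5},
{"xyz":[2.52,0.34,0.00],"twist":-0.058,"grip":-0.5},
{"xyz":[3.01,0.31,0.01],"twist":-0.058,"grip":-0.5},
{"xyz":[3.51,0.28,0.01],"twist":-0.058,"grip":-0.5},
{"xyz":[4.01,0.26,0.01],"twist":-0.058,"grip":-0.5},
{"xyz":[4.51,0.23,0.01],"twist":-0.058,"grip":-0.5},
{"xyz":[5.01,0.20,0.01],"twist":-0.058,"grip":-0.5}
```

Call:
apply_moves(
  moves=[
    {"xyz":[0.5,0.03,0],"twist":-0.007,"grip":-0.5},
    {"xyz":[1.0,0.07,0],"twist":-0.014,"grip":-0.5},
    {"xyz":[1.5,0.11,0],"twist":-0.022,"grip":-0.5},
    {"xyz":[2.0,0.15,0],"twist":-0.029,"grip":-0.5},
    {"xyz":[2.5,0.19,0],"twist":-0.036,"grip":-0.5},
    {"xyz":[3.0,0.22,0],"twist":-0.044,"grip":-0.5},
    {"xyz":[3.5,0.25,0],"twist":-0.051,"grip":-0.5},
    {"xyz":[4.0,0.26,0],"twist":-0.058,"grip":-0.5},
    {"xyz":[4.5,0.23,0],"twist":-0.058,"grip":-0.5},
    {"xyz":[5.0,0.2,0],"twist":-0.058,"grip":-0.5},
  ],
)

```text
time_s: 6.13
tool_pos: [0.4345, -0.2971, 0.0431]
tcp_rot: [-179.8, -0.1, 76.0]
ft_force: [0.1, -1.9, 0.9]
gripper_width: 0.0214
```

```bash
python3 -c "
from h import *
wgrab('w4')"; python3 nxt.py .006
```

```text
[ 0.4345 -0.2971  0.0431] [-1.7984e+02 -9.0000e-02  7.6010e+01]
s 0.052000000000000005 centre [  0.4524  -0.2252 -14.    ] xtrack mm 0.14182142037405415
p [ 0.4348 -0.2957  0.0429] [-1.7982e+02 -1.7000e-01  7.6080e+01] F [ 0.43 -0.2   0.5 ] w 0.0215 t 6.1833
{"xyz":[0.61,-0.00,-0.01],"twist":0.001,"grip":-0.5},
{"xyz":[1.21,0.00,-0.01],"twist":0.001,"grip":-0.5},
{"xyz":[1.81,0.00,-0.01],"twist":0.001,"grip":-0.5},
{"xyz":[2.41,0.00,-0.00],"twist":0.001,"grip":-0.5},
{"xyz":[3.01,0.00,-0.00],"twist":0.001,"grip":-0.5},
{"xyz":[3.61,0.00,-0.00],"twist":0.001,"grip":-0.5},
{"xyz":[4.21,0.00,0.00],"twist":0.001,"grip":-0.5},
{"xyz":[4.81,0.01,0.00],"twist":0.001,"grip":-0.5},
{"xyz":[5.41,0.01,0.00],"twist":0.001,"grip":-0.5},
{"xyz":[6.01,0.01,0.01],"twist":0.001,"grip":-0.5}
```

View pics/w4_b.png

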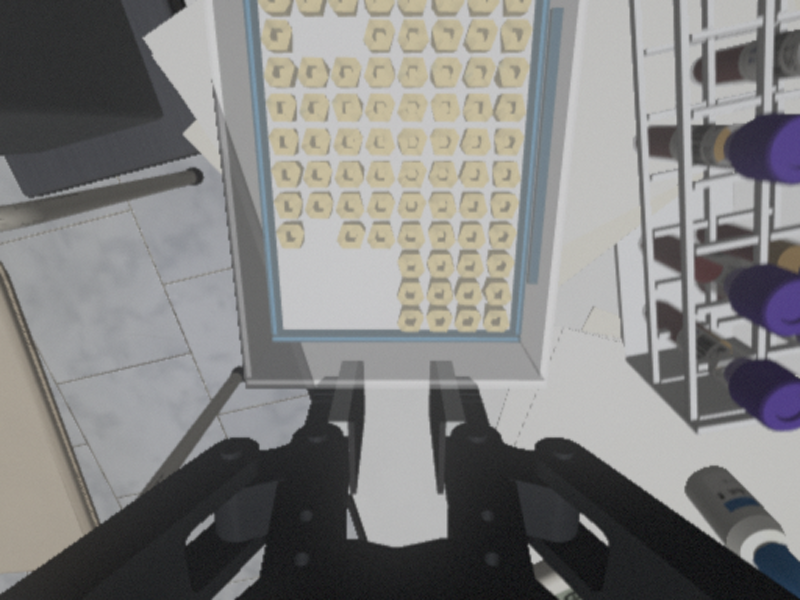

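Call:
apply_moves(
  moves=[
    {"xyz":[0.6,0,0],"twist":0,"grip":-0.5},
    {"xyz":[1.2,0,0],"twist":0.001,"grip":-0.5},
    {"xyz":[1.8,0,0],"twist":0.001,"grip":-0.5},
    {"xyz":[2.4,0,0],"twist":0.001,"grip":-0.5},
    {"xyz":[3.0,0,0],"twist":0.001,"grip":-0.5},
    {"xyz":[3.6,0,0],"twist":0.001,"grip":-0.5},
    {"xyz":[4.2,0,0],"twist":0.001,"grip":-0.5},
    {"xyz":[4.8,0,0],"twist":0.001,"grip":-0.5},
    {"xyz":[5.4,0,0],"twist":0.001,"grip":-0.5},
    {"xyz":[6.0,0,0],"twist":0.001,"grip":-0.5},
  ],
)

```text
time_s: 7.02
tool_pos: [0.4492, -0.2366, 0.0429]
tcp_rot: [-179.8, -0.2, 76.0]
ft_force: [0.5, -0.5, -1.0]
gripper_width: 0.0213
```

```bash
python3 nxt.py .006
```

```text
s 0.1125 centre [  0.467   -0.1665 -14.    ] xtrack mm 0.3662459044364813
p [ 0.4492 -0.2366  0.0429] [-179.79   -0.19   76.03] F [ 0.46 -0.47 -0.99] w 0.0213 t 7.0167
{"xyz":[0.58,0.03,-0.01],"twist":0.001,"grip":-0.5},
{"xyz":[1.18,0.03,-0.01],"twist":0.001,"grip":-0.5},
{"xyz":[1.78,0.03,-0.00],"twist":0.001,"grip":-0.5},
{"xyz":[2.38,0.03,-0.00],"twist":0.001,"grip":-0.5},
{"xyz":[2.98,0.03,0.00],"twist":0.001,"grip":-0.5},
{"xyz":[3.58,0.03,0.00],"twist":0.001,"grip":-0.5},
{"xyz":[4.18,0.03,0.00],"twist":0.001,"grip":-0.5},
{"xyz":[4.78,0.03,0.01],"twist":0.001,"grip":-0.5},
{"xyz":[5.38,0.03,0.01],"twist":0.001,"grip":-0.5},
{"xyz":[5.98,0.03,0.01],"twist":0.001,"grip":-0.5}
```

```bash
python3 -c "
from h import *
wgrab('w5')"
```

```text
[ 0.4492 -0.2366  0.0429] [-179.79   -0.19   76.03]
```

View pics/w5_b.png

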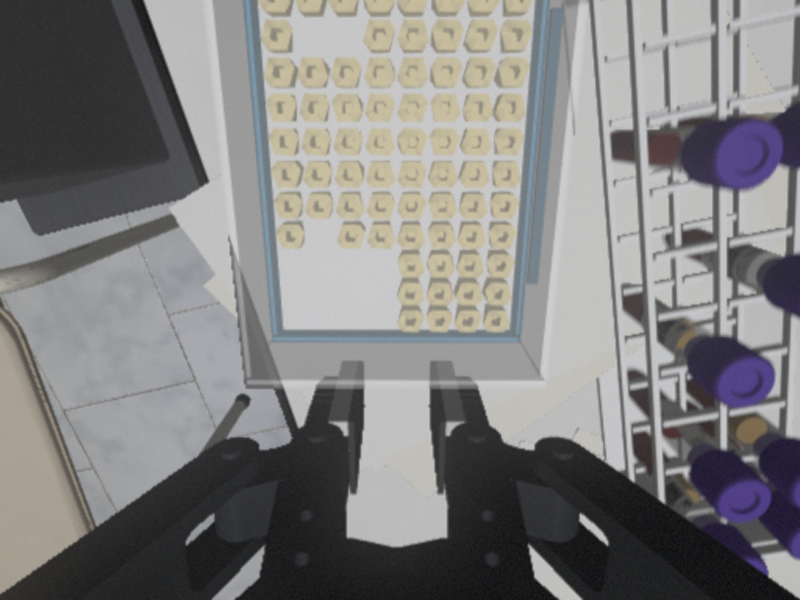

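```bash
python3 - <<'E'
from path import *
o=get_obs(); R=Ro.from_euler('xyz',o['tcp_rot'],degrees=True).as_matrix()
def W(u,v,z): q=wray('w5',((u+.5)*.64-.5,(v+.5)*.64-.5),z); return q.round(4),((R.T@(q-o['tool_pos']))*1000).round(1)
for a in [(592,20,.06),(605,160,.06),(630,460,.06),(592,20,0),(605,160,0),(582,10,.083),(545,380,.083)]: print(a,W(*a))
E
```

```text
(592, 20, 0.06) (array([ 0.5249, -0.1452,  0.06  ]), array([105.4,  51.4, -16.9]))
(605, 160, 0.06) (array([ 0.5243, -0.1819,  0.06  ]), array([ 69.7,  59.5, -17.1]))
(630, 460, 0.06) (array([ 0.5215, -0.2863,  0.06  ]), array([-32.3,  81.8, -17.7]))
(592, 20, 0) (array([ 0.5481, -0.1395,  0.    ]), array([116.3,  72.7,  43. ]))
(605, 160, 0) (array([ 0.5472, -0.1913,  0.    ]), array([65.8, 84.3, 42.8]))
(582, 10, 0.083) (array([ 0.5142, -0.1449,  0.083 ]), array([103.3,  40.8, -39.9]))
(545, 380, 0.083) (array([ 0.4927, -0.2337,  0.083 ]), array([ 11.9,  41.2, -40.3]))
```

The rack's front wires lie at about x = 0.538, which leaves roughly 20 mm of clearance. I'll carry on.

Call:
apply_moves(
  moves=[
    {"xyz":[0.6,0.02,0],"twist":0,"grip":-0.5},
    {"xyz":[1.2,0.03,0],"twist":0.001,"grip":-0.5},
    {"xyz":[1.8,0.03,0],"twist":0.001,"grip":-0.5},
    {"xyz":[2.4,0.03,0],"twist":0.001,"grip":-0.5},
    {"xyz":[3.0,0.03,0],"twist":0.001,"grip":-0.5},
    {"xyz":[3.6,0.03,0],"twist":0.001,"grip":-0.5},
    {"xyz":[4.2,0.03,0],"twist":0.001,"grip":-0.5},
    {"xyz":[4.8,0.03,0],"twist":0.001,"grip":-0.5},
    {"xyz":[5.4,0.03,0],"twist":0.001,"grip":-0.5},
    {"xyz":[6.0,0.03,0],"twist":0.001,"grip":-0.5},
  ],
)

```text
time_s: 7.9
tool_pos: [0.4644, -0.1763, 0.043]
tcp_rot: [-179.7, -0.3, 76.1]
ft_force: [-0.1, -1.5, -0.9]
gripper_width: 0.0213
```

```bash
python3 nxt.py .006
```

```text
s 0.17500000000000002 centre [  0.4821  -0.1059 -14.    ] xtrack mm 0.19923509788873342
p [ 0.4644 -0.1763  0.043 ] [-179.75   -0.27   76.06] F [-0.15 -1.46 -0.9 ] w 0.0213 t 7.9
{"xyz":[0.61,0.02,0.00],"twist":0.001,"grip":-0.5},
{"xyz":[1.21,0.02,0.01],"twist":0.001,"grip":-0.5},
{"xyz":[1.81,0.02,0.01],"twist":0.001,"grip":-0.5},
{"xyz":[2.41,0.02,0.01],"twist":0.001,"grip":-0.5},
{"xyz":[3.01,0.02,0.01],"twist":0.001,"grip":-0.5},
{"xyz":[3.61,0.02,0.02],"twist":0.001,"grip":-0.5},
{"xyz":[4.21,0.02,0.02],"twist":0.001,"grip":-0.5},
{"xyz":[4.81,0.02,0.02],"twist":0.001,"grip":-0.5},
{"xyz":[5.41,0.02,0.02],"twist":0.001,"grip":-0.5},
{"xyz":[6.01,0.02,0.03],"twist":0.001,"grip":-0.5}
```

Call:
apply_moves(
  moves=[
    {"xyz":[0.6,0.02,0],"twist":0,"grip":-0.5},
    {"xyz":[1.2,0.02,0],"twist":0.001,"grip":-0.5},
    {"xyz":[1.8,0.02,0],"twist":0.001,"grip":-0.5},
    {"xyz":[2.4,0.02,0],"twist":0.001,"grip":-0.5},
    {"xyz":[3.0,0.02,0],"twist":0.001,"grip":-0.5},
    {"xyz":[3.6,0.02,0],"twist":0.001,"grip":-0.5},
    {"xyz":[4.2,0.02,0],"twist":0.001,"grip":-0.5},
    {"xyz":[4.8,0.02,0],"twist":0.001,"grip":-0.5},
    {"xyz":[5.4,0.02,0],"twist":0.001,"grip":-0.5},
    {"xyz":[6.0,0.02,0],"twist":0.001,"grip":-0.5},
  ],
)

```text
time_s: 8.73
tool_pos: [0.4792, -0.1175, 0.0433]
tcp_rot: [-179.7, -0.3, 76.0]
ft_force: [-0.0, -2.3, -1.4]
gripper_width: 0.0214
```

```bash
python3 -c "
from h import *
wgrab('w6'); grab('top','t6'); im=np.load('t6.npz')['im'][:,:,::-1]
cv2.imwrite('pics/t6z.png',cv2.resize(im[130:230,80:340],None,fx=3,fy=3,interpolation=cv2.INTER_CUBIC))"; python3 nxt.py .004
```

```text
[ 0.4792 -0.1175  0.0433] [-179.74   -0.27   76.01]
s 0.23650000000000002 centre [  0.497   -0.0462 -14.    ] xtrack mm 0.10950378721641775
p [ 0.4796 -0.1165  0.0432] [-179.74   -0.32   76.12] F [-0.53 -0.32  0.47] w 0.0215 t 8.8333
{"xyz":[0.39,-0.01,0.03],"twist":0.002,"grip":-0.5},
{"xyz":[0.79,-0.01,0.03],"twist":0.002,"grip":-0.5},
{"xyz":[1.19,-0.01,0.03],"twist":0.002,"grip":-0.5},
{"xyz":[1.59,0.11,0.03],"twist":-0.014,"grip":-0.5},
{"xyz":[2.00,0.21,0.03],"twist":-0.030,"grip":-0.5},
{"xyz":[2.40,0.31,0.04],"twist":-0.046,"grip":-0.5},
{"xyz":[2.81,0.41,0.04],"twist":-0.062,"grip":-0.5},
{"xyz":[3.21,0.50,0.04],"twist":-0.078,"grip":-0.5},
{"xyz":[3.62,0.58,0.04],"twist":-0.094,"grip":-0.5},
{"xyz":[4.03,0.65,0.04],"twist":-0.110,"grip":-0.5}
```

View pics/w6_b.png

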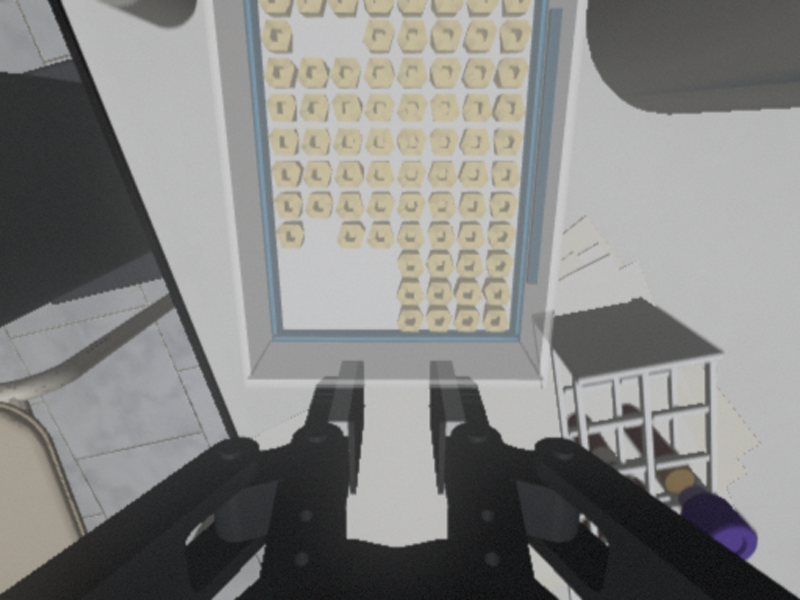

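View pics/t6z.png

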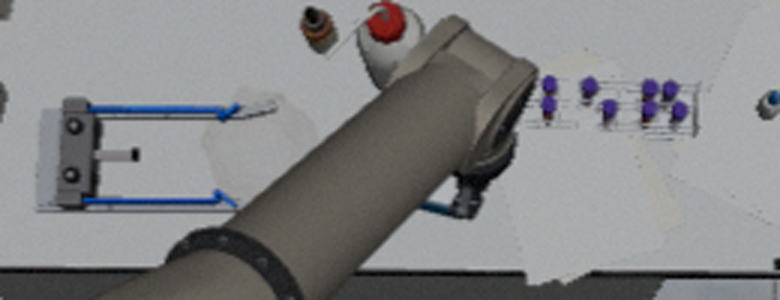

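```bash
python3 - <<'E'
from path import *
def W(u,v,z): q=wray('w6',((u+.5)*.64-.5,(v+.5)*.64-.5),z); return q.round(4)
print('rack bottom corner',W(545,315,0),'top',W(582,378,.06))
P=cloud('top',np.load('t6.npz')['d']); q=P[130:180,190:265].reshape(-1,3)
for z0 in np.arange(.1,.6,.05):
    k=q[(q[:,2]>z0)&(q[:,2]<z0+.05)]
    if len(k): print(z0.round(2),len(k),'xmax',k[:,0].max().round(3),'at y',k[k[:,0].argmax(),1].round(3),'yrange',k[:,1].min().round(3),k[:,1].max().round(3))
E
```

```text
rack bottom corner [ 0.5437 -0.1333  0.    ] top [ 0.5392 -0.1312  0.06  ]
0.1 228 xmax 0.641 at y -0.034 yrange -0.058 0.009
0.15 139 xmax 0.628 at y -0.024 yrange -0.044 -0.007
0.2 62 xmax 0.612 at y -0.027 yrange -0.154 0.021
0.25 23 xmax 0.479 at y -0.152 yrange -0.152 -0.14
0.35 31 xmax 0.494 at y -0.173 yrange -0.173 -0.135
0.4 547 xmax 0.533 at y -0.108 yrange -0.173 -0.088
0.45 752 xmax 0.505 at y -0.086 yrange -0.152 -0.045
0.5 488 xmax 0.449 at y -0.082 yrange -0.108 -0.03
0.55 86 xmax 0.406 at y -0.06 yrange -0.075 -0.033
```

Call:
apply_moves(
  moves=[
    {"xyz":[0.4,0,0],"twist":0.0,"grip":-0.5},
    {"xyz":[0.8,0,0],"twist":0.0,"grip":-0.5},
    {"xyz":[1.2,0.03,0],"twist":-0.003,"grip":-0.5},
    {"xyz":[1.6,0.11,0],"twist":-0.014,"grip":-0.5},
    {"xyz":[2.0,0.21,0],"twist":-0.03,"grip":-0.5},
    {"xyz":[2.4,0.31,0],"twist":-0.046,"grip":-0.5},
    {"xyz":[2.8,0.41,0],"twist":-0.062,"grip":-0.5},
    {"xyz":[3.2,0.5,0],"twist":-0.078,"grip":-0.5},
    {"xyz":[3.6,0.58,0],"twist":-0.094,"grip":-0.5},
    {"xyz":[4.0,0.65,0],"twist":-0.11,"grip":-0.5},
  ],
)

```text
time_s: 9.67
tool_pos: [0.4957, -0.0788, 0.0434]
tcp_rot: [-179.8, -0.4, 82.5]
ft_force: [-0.1, -1.0, -0.0]
gripper_width: 0.0213
```

```bash
python3 -c "
from h import *
wgrab('w7')"; python3 nxt.py .004
```

```text
[ 0.4957 -0.0788  0.0434] [-179.78   -0.35   82.51]
s 0.2775 centre [ 5.0520e-01 -6.1000e-03 -7.3523e+00] xtrack mm 0.1786008696372178
p [ 0.4961 -0.0779  0.0434] [-179.78   -0.39   82.61] F [-0.29 -0.94 -0.88] w 0.0215 t 9.7167
{"xyz":[0.38,0.10,0.04],"twist":-0.017,"grip":-0.5},
{"xyz":[0.79,0.21,0.04],"twist":-0.033,"grip":-0.5},
{"xyz":[1.19,0.31,0.05],"twist":-0.049,"grip":-0.5},
{"xyz":[1.60,0.40,0.05],"twist":-0.065,"grip":-0.5},
{"xyz":[2.01,0.49,0.05],"twist":-0.081,"grip":-0.5},
{"xyz":[2.41,0.57,0.05],"twist":-0.097,"grip":-0.5},
{"xyz":[2.82,0.64,0.06],"twist":-0.113,"grip":-0.5},
{"xyz":[3.23,0.71,0.06],"twist":-0.129,"grip":-0.5},
{"xyz":[3.65,0.77,0.06],"twist":-0.145,"grip":-0.5},
{"xyz":[4.04,0.71,0.06],"twist":-0.145,"grip":-0.5}
```

View pics/w7_b.png

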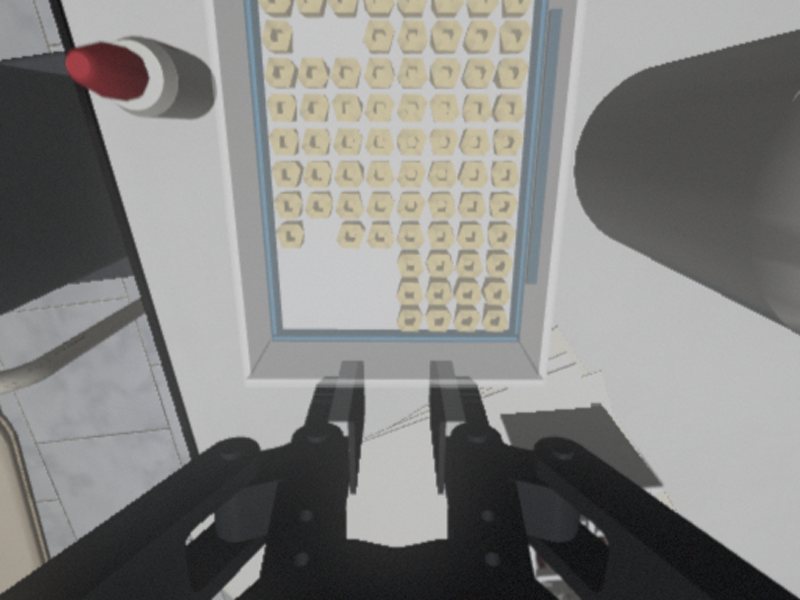

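Call:
apply_moves(
  moves=[
    {"xyz":[0.4,0.1,0],"twist":-0.017,"grip":-0.5},
    {"xyz":[0.8,0.21,0],"twist":-0.033,"grip":-0.5},
    {"xyz":[1.2,0.31,0],"twist":-0.049,"grip":-0.5},
    {"xyz":[1.6,0.4,0],"twist":-0.065,"grip":-0.5},
    {"xyz":[2.0,0.49,0],"twist":-0.081,"grip":-0.5},
    {"xyz":[2.4,0.57,0],"twist":-0.097,"grip":-0.5},
    {"xyz":[2.8,0.64,0],"twist":-0.113,"grip":-0.5},
    {"xyz":[3.2,0.71,0],"twist":-0.129,"grip":-0.5},
    {"xyz":[3.6,0.77,0.1],"twist":-0.145,"grip":-0.5},
    {"xyz":[4.0,0.72,0.1],"twist":-0.145,"grip":-0.5},
  ],
)

```text
time_s: 10.55
tool_pos: [0.5088, -0.0391, 0.0428]
tcp_rot: [-179.9, -0.4, 91.0]
ft_force: [0.1, -1.8, 0.6]
gripper_width: 0.0213
```

```bash
python3 -c "
from h import *
wgrab('w8'); grab('top','t8'); im=np.load('t8.npz')['im'][:,:,::-1]
cv2.imwrite('pics/t8z.png',cv2.resize(im[130:230,80:340],None,fx=3,fy=3,interpolation=cv2.INTER_CUBIC))
grab('scene','s8'); im=np.load('s8.npz')['im'][:,:,::-1]
cv2.imwrite('pics/s8z.png',cv2.resize(im[110:210,150:270],None,fx=6,fy=6,interpolation=cv2.INTER_CUBIC))
"; python3 nxt.py .003
```

```text
[ 0.5088 -0.0391  0.0428] [-179.88   -0.39   90.96]
s 0.318 centre [0.5072 0.0343 0.9   ] xtrack mm 0.053610774378836136
p [ 0.5083 -0.0382  0.0426] [-179.82   -0.47   90.95] F [ 1.33 -0.29 -0.33] w 0.0212 t 10.7
{"xyz":[0.31,0.00,-0.04],"twist":0.001,"grip":-0.5},
{"xyz":[0.61,0.00,-0.03],"twist":0.001,"grip":-0.5},
{"xyz":[0.91,0.00,-0.03],"twist":0.001,"grip":-0.5},
{"xyz":[1.21,0.00,-0.03],"twist":0.001,"grip":-0.5},
{"xyz":[1.51,0.00,-0.03],"twist":0.001,"grip":-0.5},
{"xyz":[1.81,0.00,-0.02],"twist":0.001,"grip":-0.5},
{"xyz":[2.11,0.00,-0.02],"twist":0.001,"grip":-0.5},
{"xyz":[2.41,0.00,-0.02],"twist":0.001,"grip":-0.5},
{"xyz":[2.71,0.00,-0.02],"twist":0.001,"grip":-0.5},
{"xyz":[3.01,0.00,-0.02],"twist":0.001,"grip":-0.5}
```

View pics/w8_b.png

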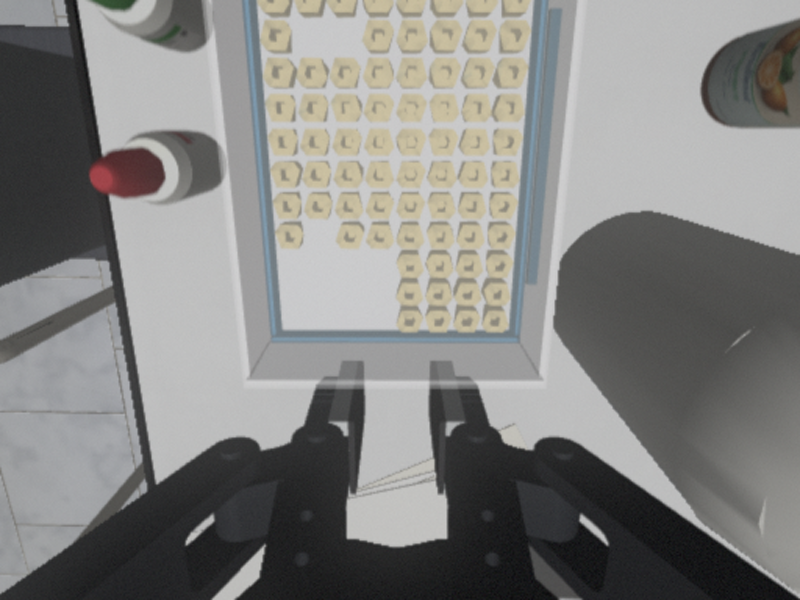

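View pics/s8z.png

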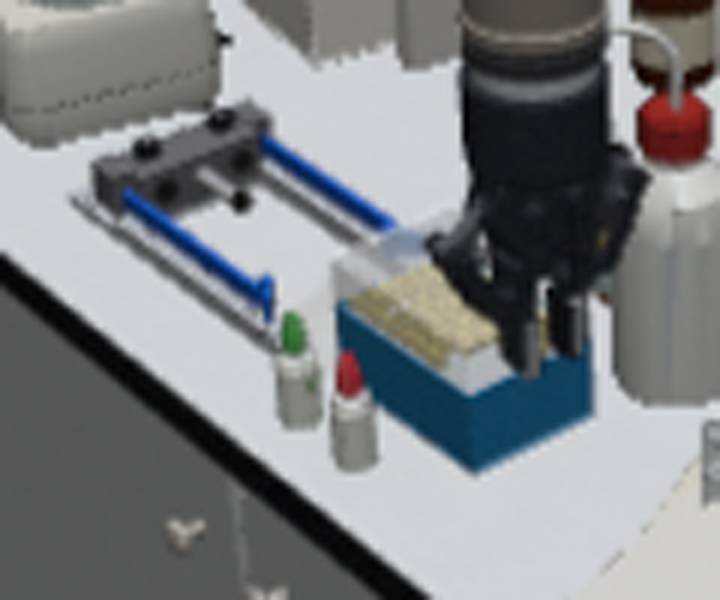

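View pics/t8z.png

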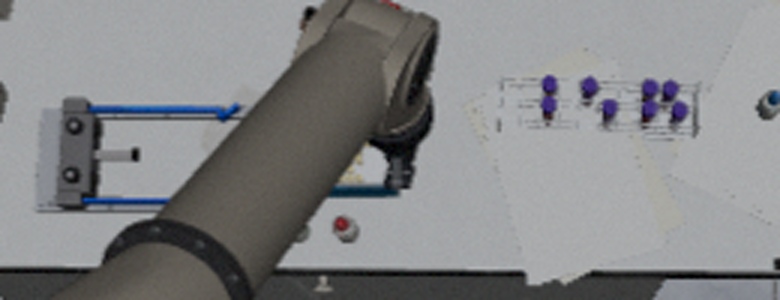

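Call:
apply_moves(
  moves=[
    {"xyz":[0.3,0,0],"twist":0,"grip":-0.5},
    {"xyz":[0.6,0,0],"twist":0,"grip":-0.5},
    {"xyz":[0.9,0,0],"twist":0.001,"grip":-0.5},
    {"xyz":[1.2,0,0],"twist":0.001,"grip":-0.5},
    {"xyz":[1.5,0,0],"twist":0.001,"grip":-0.5},
    {"xyz":[1.8,0,0],"twist":0.001,"grip":-0.5},
    {"xyz":[2.1,0,0],"twist":0.001,"grip":-0.5},
    {"xyz":[2.4,0,0],"twist":0.001,"grip":-0.5},
    {"xyz":[2.7,0,0],"twist":0.001,"grip":-0.5},
    {"xyz":[3.0,0,0],"twist":0.001,"grip":-0.5},
  ],
)

```text
time_s: 11.53
tool_pos: [0.5077, -0.0078, 0.0428]
tcp_rot: [-179.8, -0.5, 90.9]
ft_force: [-0.5, -1.9, -1.2]
gripper_width: 0.0212
```

```bash
python3 -c "
from h import *
wgrab('w9')"; python3 nxt.py .003
```

```text
[ 0.5077 -0.0078  0.0428] [-179.81   -0.47   90.9 ]
s 0.34900000000000003 centre [0.5067 0.0653 0.9   ] xtrack mm 0.10670733957237388
p [ 0.5077 -0.0071  0.0428] [-179.81   -0.5    90.95] F [-0.34 -1.09 -0.13] w 0.0216 t 11.5833
{"xyz":[0.29,0.01,-0.02],"twist":0.001,"grip":-0.5},
{"xyz":[0.59,0.01,-0.01],"twist":0.001,"grip":-0.5},
{"xyz":[0.89,0.01,-0.01],"twist":0.001,"grip":-0.5},
{"xyz":[1.19,0.01,-0.01],"twist":0.001,"grip":-0.5},
{"xyz":[1.49,0.01,-0.01],"twist":0.001,"grip":-0.5},
{"xyz":[1.79,0.01,-0.00],"twist":0.001,"grip":-0.5},
{"xyz":[2.09,0.01,-0.00],"twist":0.001,"grip":-0.5},
{"xyz":[2.39,0.01,0.00],"twist":0.001,"grip":-0.5},
{"xyz":[2.69,0.01,0.00],"twist":0.001,"grip":-0.5},
{"xyz":[2.99,0.01,0.01],"twist":0.001,"grip":-0.5}
```

View pics/w9_b.png

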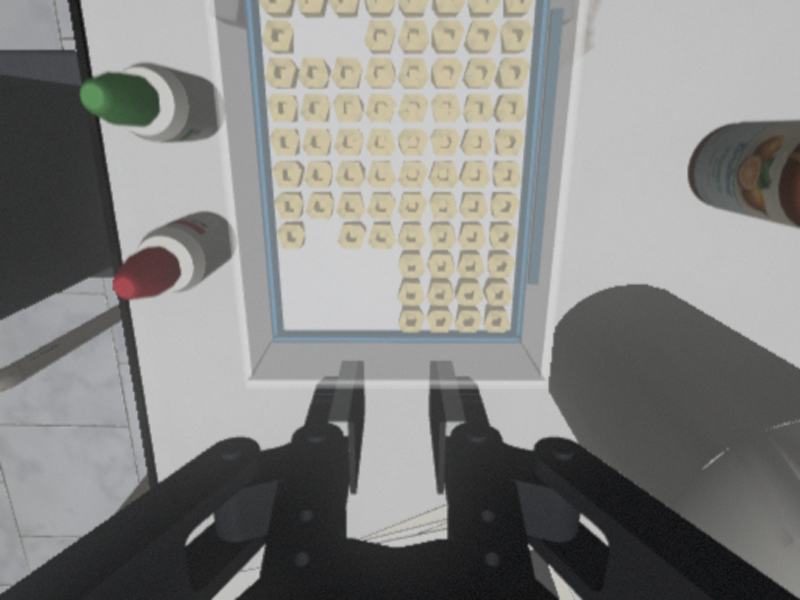

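Call:
apply_moves(
  moves=[
    {"xyz":[0.3,0,0],"twist":0,"grip":-0.5},
    {"xyz":[0.6,0,0],"twist":0,"grip":-0.5},
    {"xyz":[0.9,0,0],"twist":0.001,"grip":-0.5},
    {"xyz":[1.2,0,0],"twist":0.001,"grip":-0.5},
    {"xyz":[1.5,0,0],"twist":0.001,"grip":-0.5},
    {"xyz":[1.8,0,0],"twist":0.001,"grip":-0.5},
    {"xyz":[2.1,0,0],"twist":0.001,"grip":-0.5},
    {"xyz":[2.3,0,0],"twist":0.001,"grip":-0.5},
    {"xyz":[2.5,0,0],"twist":0.001,"grip":-0.5},
    {"xyz":[2.7,0,0],"twist":0.001,"grip":-0.5},
  ],
)

```text
time_s: 12.42
tool_pos: [0.507, 0.0195, 0.043]
tcp_rot: [-179.8, -0.5, 90.9]
ft_force: [-0.5, -3.1, -0.3]
gripper_width: 0.0211
```

```bash
python3 -c "
from h import *
wgrab('w10'); grab('scene','s10'); im=np.load('s10.npz')['im'][:,:,::-1]
cv2.imwrite('pics/s10z.png',cv2.resize(im[110:210,150:270],None,fx=6,fy=6,interpolation=cv2.INTER_CUBIC))"; python3 nxt.py .002
```

```text
[0.507  0.0195 0.043 ] [-179.78   -0.46   90.89]
s 0.376 centre [0.5063 0.0923 0.9   ] xtrack mm 0.4083596838875766
p [0.507  0.02   0.0429] [-179.77   -0.49   90.91] F [-1.07 -1.14 -0.39] w 0.0215 t 12.5167
{"xyz":[0.19,0.04,-0.00],"twist":0.000,"grip":-0.5},
{"xyz":[0.39,0.04,-0.00],"twist":0.000,"grip":-0.5},
{"xyz":[0.59,0.04,-0.00],"twist":0.000,"grip":-0.5},
{"xyz":[0.79,0.04,0.00],"twist":0.000,"grip":-0.5},
{"xyz":[0.99,0.04,0.00],"twist":0.000,"grip":-0.5},
{"xyz":[1.19,0.04,0.00],"twist":0.000,"grip":-0.5},
{"xyz":[1.39,0.04,0.01],"twist":0.000,"grip":-0.5},
{"xyz":[1.59,0.04,0.01],"twist":0.000,"grip":-0.5},
{"xyz":[1.79,0.04,0.01],"twist":0.000,"grip":-0.5},
{"xyz":[1.99,0.04,0.01],"twist":0.000,"grip":-0.5}
```

View pics/w10_b.png

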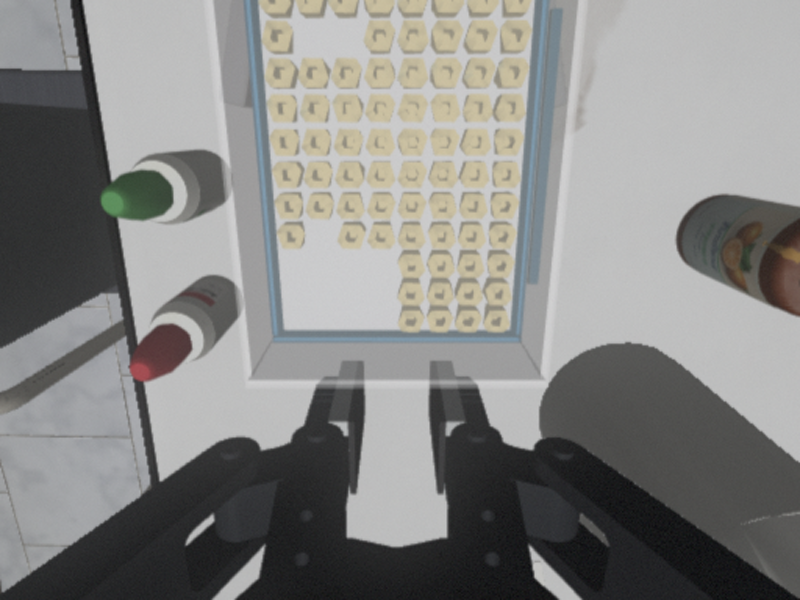

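View pics/s10z.png

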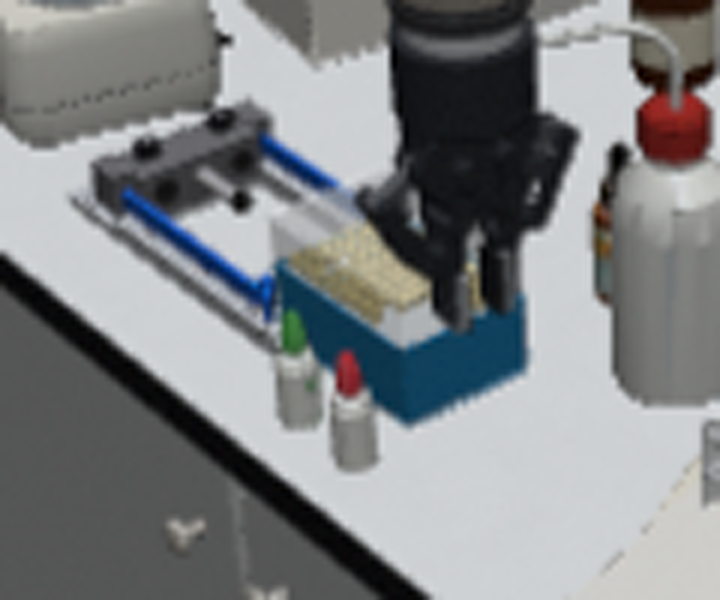

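Call:
apply_moves(
  moves=[
    {"xyz":[0.15,0,0],"twist":0,"grip":-0.5},
    {"xyz":[0.3,0,0],"twist":0,"grip":-0.5},
    {"xyz":[0.45,0,0],"twist":0,"grip":-0.5},
    {"xyz":[0.6,0,0],"twist":0,"grip":-0.5},
    {"xyz":[0.75,0,0],"twist":0,"grip":-0.5},
    {"xyz":[0.9,0,0],"twist":0,"grip":-0.5},
    {"xyz":[1.05,0,0],"twist":0,"grip":-0.5},
    {"xyz":[1.2,0,0],"twist":0,"grip":-0.5},
    {"xyz":[1.35,0,0],"twist":0,"grip":-0.5},
    {"xyz":[1.5,0,0],"twist":0,"grip":-0.5},
  ],
)

```text
time_s: 13.35
tool_pos: [0.5067, 0.0354, 0.043]
tcp_rot: [-179.8, -0.5, 90.9]
ft_force: [-0.5, -1.9, -0.3]
gripper_width: 0.0215
```

```bash
python3 -c "
from h import *
wgrab('w11')"; python3 nxt.py .002
```

```text
[0.5067 0.0354 0.043 ] [-179.76   -0.51   90.93]
s 0.392 centre [0.506  0.1083 0.9   ] xtrack mm 0.38316897825275276
p [0.5068 0.0358 0.043 ] [-179.77   -0.52   90.95] F [ 0.18 -2.01 -1.67] w 0.0212 t 13.4
{"xyz":[0.20,0.04,0.00],"twist":0.001,"grip":-0.5},
{"xyz":[0.40,0.04,0.01],"twist":0.001,"grip":-0.5},
{"xyz":[0.60,0.04,0.01],"twist":0.001,"grip":-0.5},
{"xyz":[0.80,0.04,0.01],"twist":0.001,"grip":-0.5},
{"xyz":[1.00,0.04,0.01],"twist":0.001,"grip":-0.5},
{"xyz":[1.20,0.04,0.01],"twist":0.001,"grip":-0.5},
{"xyz":[1.40,0.04,0.02],"twist":0.001,"grip":-0.5},
{"xyz":[1.60,0.04,0.02],"twist":0.001,"grip":-0.5},
{"xyz":[1.80,0.04,0.02],"twist":0.001,"grip":-0.5},
{"xyz":[2.00,0.04,0.02],"twist":0.001,"grip":-0.5}
```

View pics/w11_b.png

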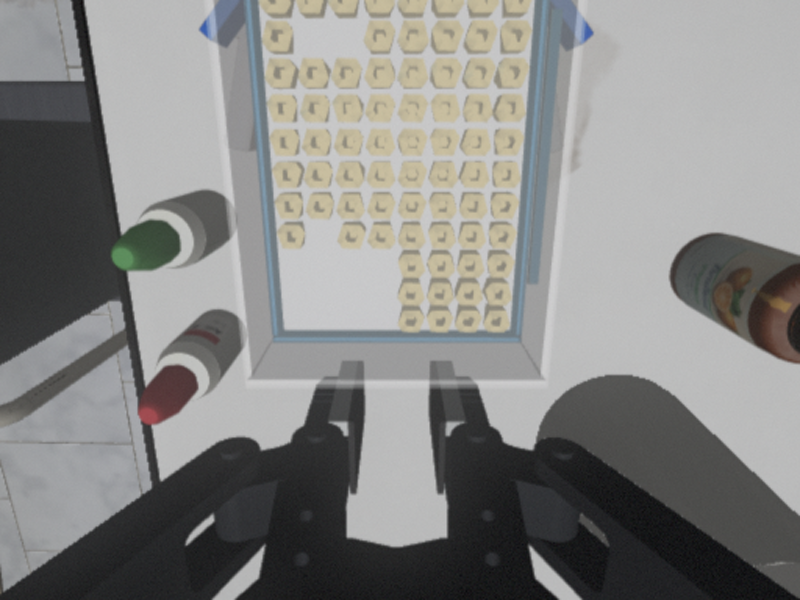

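Call:
apply_moves(
  moves=[
    {"xyz":[0.15,0.02,0],"twist":0,"grip":-0.5},
    {"xyz":[0.3,0.02,0],"twist":0,"grip":-0.5},
    {"xyz":[0.45,0.02,0],"twist":0,"grip":-0.5},
    {"xyz":[0.6,0.02,0],"twist":0,"grip":-0.5},
    {"xyz":[0.75,0.02,0],"twist":0,"grip":-0.5},
    {"xyz":[0.9,0.02,0],"twist":0,"grip":-0.5},
    {"xyz":[1.05,0.02,0],"twist":0,"grip":-0.5},
    {"xyz":[1.2,0.02,0],"twist":0,"grip":-0.5},
    {"xyz":[1.35,0.02,0],"twist":0,"grip":-0.5},
    {"xyz":[1.5,0.02,0],"twist":0,"grip":-0.5},
  ],
)

```text
time_s: 14.23
tool_pos: [0.5067, 0.051, 0.0431]
tcp_rot: [-179.8, -0.5, 90.9]
ft_force: [-0.8, -2.9, -0.8]
gripper_width: 0.0213
```

```bash
python3 -c "
from h import *
wgrab('w12')"; python3 nxt.py .002
```

```text
[0.5067 0.051  0.0431] [-179.76   -0.52   90.95]
s 0.40750000000000003 centre [0.5058 0.1238 0.9   ] xtrack mm 0.24252756098103984
p [0.5067 0.0514 0.0431] [-179.76   -0.54   90.97] F [ 0.28 -1.27 -0.55] w 0.0216 t 14.2833
{"xyz":[0.19,0.02,0.01],"twist":0.001,"grip":-0.5},
{"xyz":[0.39,0.02,0.02],"twist":0.001,"grip":-0.5},
{"xyz":[0.59,0.02,0.02],"twist":0.001,"grip":-0.5},
{"xyz":[0.79,0.02,0.02],"twist":0.001,"grip":-0.5},
{"xyz":[0.99,0.02,0.02],"twist":0.001,"grip":-0.5},
{"xyz":[1.19,0.02,0.02],"twist":0.001,"grip":-0.5},
{"xyz":[1.39,0.02,0.03],"twist":0.001,"grip":-0.5},
{"xyz":[1.59,0.02,0.03],"twist":0.001,"grip":-0.5},
{"xyz":[1.79,0.02,0.03],"twist":0.001,"grip":-0.5},
{"xyz":[1.99,0.02,0.03],"twist":0.001,"grip":-0.5}
```

View pics/w12_b.png

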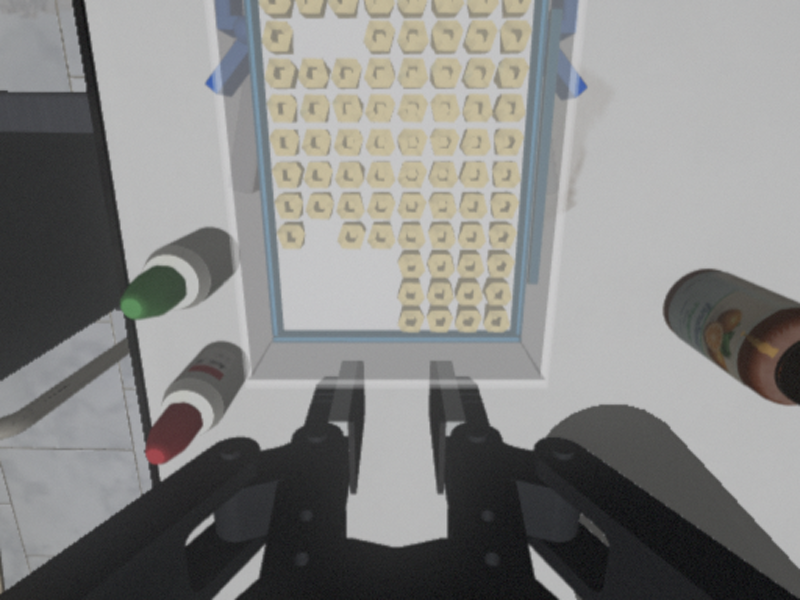

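Call:
apply_moves(
  moves=[
    {"xyz":[0.25,0.02,0],"twist":0,"grip":-0.5},
    {"xyz":[0.5,0.02,0],"twist":0,"grip":-0.5},
    {"xyz":[0.75,0.02,0],"twist":0,"grip":-0.5},
    {"xyz":[1.0,0.02,0],"twist":0,"grip":-0.5},
    {"xyz":[1.25,0.02,0],"twist":0,"grip":-0.5},
    {"xyz":[1.5,0.02,0],"twist":0,"grip":-0.5},
    {"xyz":[1.75,0.02,0],"twist":0,"grip":-0.5},
    {"xyz":[2.0,0.02,0],"twist":0,"grip":-0.5},
    {"xyz":[2.25,0.02,0],"twist":0,"grip":-0.5},
    {"xyz":[2.5,0.02,0],"twist":0,"grip":-0.5},
  ],
)

```text
time_s: 15.12
tool_pos: [0.5064, 0.0766, 0.0433]
tcp_rot: [-179.8, -0.5, 91.0]
ft_force: [-0.3, -2.4, -0.6]
gripper_width: 0.0211
```

```bash
python3 nxt.py .002|head -4
```

```text
s 0.433 centre [0.5054 0.1493 0.9   ] xtrack mm 0.2196206327523298
p [0.5064 0.0766 0.0433] [-179.75   -0.54   90.97] F [-0.26 -2.38 -0.64] w 0.0211 t 15.1167
{"xyz":[0.22,0.01,0.04],"twist":0.001,"grip":-0.5},
{"xyz":[0.42,0.01,0.04],"twist":0.001,"grip":-0.5},
```

Call:
apply_moves(
  moves=[
    {"xyz":[0.25,0.01,0],"twist":0,"grip":-0.5},
    {"xyz":[0.5,0.01,0],"twist":0,"grip":-0.5},
    {"xyz":[0.75,0.01,0],"twist":0,"grip":-0.5},
    {"xyz":[1.0,0.01,0],"twist":0,"grip":-0.5},
    {"xyz":[1.25,0.01,0],"twist":0,"grip":-0.5},
    {"xyz":[1.5,0.01,0],"twist":0,"grip":-0.5},
    {"xyz":[1.75,0.01,0],"twist":0,"grip":-0.5},
    {"xyz":[2.0,0.01,0],"twist":0,"grip":-0.5},
    {"xyz":[2.25,0.01,0],"twist":0,"grip":-0.5},
    {"xyz":[2.5,0.01,0],"twist":0,"grip":-0.5},
  ],
)

```text
time_s: 15.95
tool_pos: [0.5061, 0.1019, 0.0436]
tcp_rot: [-179.8, -0.5, 91.0]
ft_force: [-0.6, -1.8, -0.4]
gripper_width: 0.0218
```

```bash
python3 -c "
from h import *
wgrab('w13'); grab('scene','s13'); im=np.load('s13.npz')['im'][:,:,::-1]
cv2.imwrite('pics/s13z.png',cv2.resize(im[110:210,150:270],None,fx=6,fy=6,interpolation=cv2.INTER_CUBIC))"; python3 nxt.py .002 | head -4
```

```text
[0.5061 0.1019 0.0436] [-179.75   -0.54   90.97]
s 0.4585 centre [0.505  0.1748 0.9   ] xtrack mm 0.20139900009552145
p [0.5061 0.1025 0.0436] [-179.76   -0.57   91.01] F [-0.29 -1.46 -1.07] w 0.0217 t 16.05
{"xyz":[0.18,-0.00,0.06],"twist":0.002,"grip":-0.5},
{"xyz":[0.38,-0.00,0.06],"twist":0.002,"grip":-0.5},
```

View pics/w13_b.png

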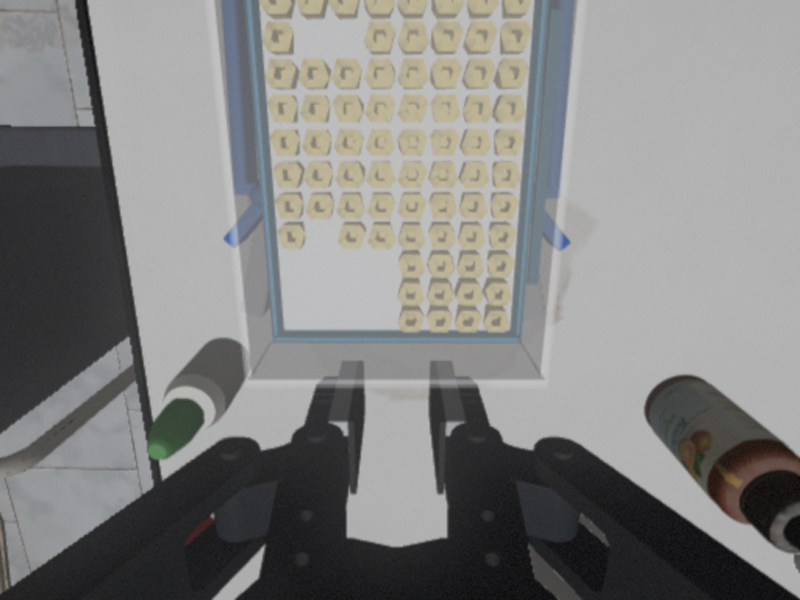

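View pics/s13z.png

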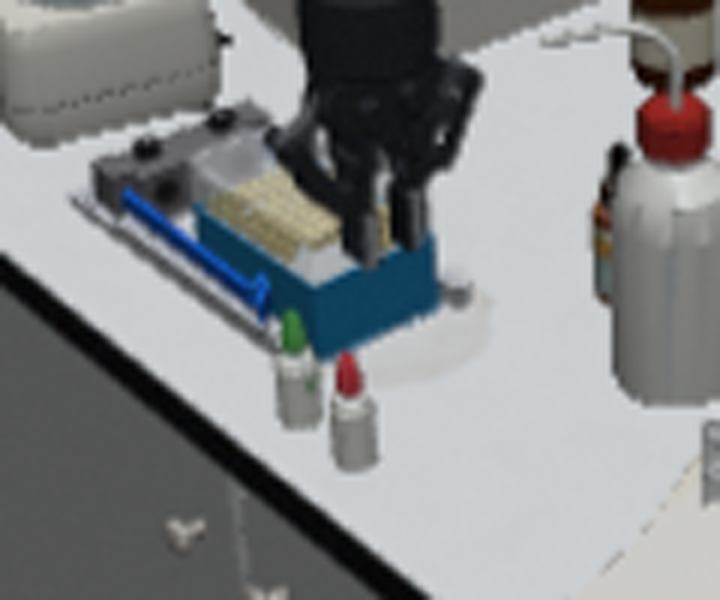

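Call:
apply_moves(
  moves=[
    {"xyz":[0.15,0,0],"twist":0,"grip":-0.5},
    {"xyz":[0.3,0,0],"twist":0,"grip":-0.5},
    {"xyz":[0.45,0,0],"twist":0,"grip":-0.5},
    {"xyz":[0.6,0,0],"twist":0,"grip":-0.5},
    {"xyz":[0.75,0,0],"twist":0,"grip":-0.5},
    {"xyz":[0.9,0,0],"twist":0,"grip":-0.5},
    {"xyz":[1.05,0,0],"twist":0,"grip":-0.5},
    {"xyz":[1.2,0,0],"twist":0,"grip":-0.5},
    {"xyz":[1.35,0,0],"twist":0,"grip":-0.5},
    {"xyz":[1.5,0,0],"twist":0,"grip":-0.5},
  ],
)

```text
time_s: 16.88
tool_pos: [0.5059, 0.1145, 0.0438]
tcp_rot: [-179.8, -0.4, 90.9]
ft_force: [-0.7, -8.3, 1.1]
gripper_width: 0.0215
```

```bash
python3 nxt.py .002 | head -4
```

```text
s 0.47050000000000003 centre [0.5048 0.1868 0.9   ] xtrack mm 0.20103920533746644
p [0.5059 0.1145 0.0438] [-179.76   -0.36   90.94] F [-0.7  -8.27  1.15] w 0.0215 t 16.8833
{"xyz":[0.18,0.00,0.08],"twist":0.001,"grip":-0.5},
{"xyz":[0.38,0.00,0.08],"twist":0.001,"grip":-0.5},
```

Call:
apply_moves(
  moves=[
    {"xyz":[0.4,0,0.05],"twist":0,"grip":-0.5},
    {"xyz":[0.55,0,0.05],"twist":0,"grip":-0.5},
    {"xyz":[0.7,0,0.05],"twist":0,"grip":-0.5},
    {"xyz":[0.85,0,0.05],"twist":0,"grip":-0.5},
    {"xyz":[1.0,0,0.05],"twist":0,"grip":-0.5},
    {"xyz":[1.15,0,0.05],"twist":0,"grip":-0.5},
    {"xyz":[1.3,0,0.05],"twist":0,"grip":-0.5},
    {"xyz":[1.45,0,0.05],"twist":0,"grip":-0.5},
    {"xyz":[1.6,0,0.05],"twist":0,"grip":-0.5},
    {"xyz":[1.75,0,0.05],"twist":0,"grip":-0.5},
  ],
)

```text
time_s: 17.72
tool_pos: [0.5055, 0.1278, 0.0435]
tcp_rot: [-179.7, -0.1, 90.8]
ft_force: [-1.0, -10.3, 2.7]
gripper_width: 0.0216
```

```bash
python3 nxt.py .002 | head -4; python3 -c "
from h import *
wgrab('w14')"
```

```text
s 0.484 centre [0.5046 0.2003 0.9   ] xtrack mm 0.19801501596267493
p [0.5055 0.1278 0.0435] [-1.7973e+02 -9.0000e-02  9.0830e+01] F [ -1.05 -10.31   2.74] w 0.0216 t 17.7167
{"xyz":[0.20,0.02,0.05],"twist":-0.001,"grip":-0.5},
{"xyz":[0.40,0.02,0.05],"twist":-0.001,"grip":-0.5},
[0.5055 0.1278 0.0435] [-1.7973e+02 -9.0000e-02  9.0830e+01]
```

View pics/w14_b.png

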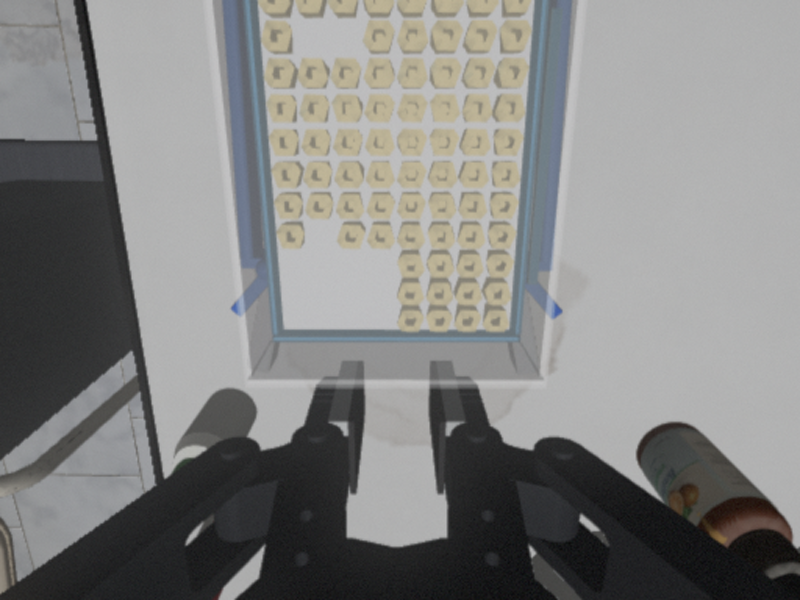

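```bash
python3 - <<'E'
from h import *
W=lambda u,v,z: wray('w14',((u+.5)*.64-.5,(v+.5)*.64-.5),z)[:2].round(4)
for z in(.02,.028,.036): print(z,W(262,264,z),W(530,264,z))
print('rear',W(395,380,.083))
E
```

```text
0.02 [0.452 0.156] [0.5571 0.1578]
0.028 [0.4543 0.1583] [0.5548 0.16  ]
0.036 [0.4566 0.1606] [0.5526 0.1622]
rear [0.505  0.1407]
```

Call:
apply_moves(
  moves=[
    {"xyz":[0.5,0.02,0],"twist":0,"grip":-0.5},
    {"xyz":[0.6,0.02,0],"twist":0,"grip":-0.5},
    {"xyz":[0.7,0.02,0],"twist":0,"grip":-0.5},
    {"xyz":[0.8,0.02,0],"twist":0,"grip":-0.5},
    {"xyz":[0.9,0.02,0],"twist":0,"grip":-0.5},
    {"xyz":[1.0,0.02,0],"twist":0,"grip":-0.5},
    {"xyz":[1.1,0.02,0],"twist":0,"grip":-0.5},
    {"xyz":[1.2,0.02,0],"twist":0,"grip":-0.5},
    {"xyz":[1.3,0.02,0],"twist":0,"grip":-0.5},
    {"xyz":[1.4,0.02,0],"twist":0,"grip":-0.5},
  ],
)

```text
time_s: 18.6
tool_pos: [0.5053, 0.1374, 0.0437]
tcp_rot: [-179.7, 0.2, 90.7]
ft_force: [-1.6, -10.4, 3.4]
gripper_width: 0.0215
```

```bash
python3 nxt.py .002 | head -4
```

```text
s 0.4935 centre [0.5044 0.2098 0.9   ] xtrack mm 0.2690885717282285
p [0.5053 0.1374 0.0437] [-179.68    0.21   90.72] F [ -1.59 -10.4    3.36] w 0.0215 t 18.6
{"xyz":[0.19,0.02,0.07],"twist":-0.003,"grip":-0.5},
{"xyz":[0.39,0.02,0.07],"twist":-0.003,"grip":-0.5},
```

Call:
apply_moves(
  moves=[
    {"xyz":[0.5,0.02,0.05],"twist":0,"grip":-0.5},
    {"xyz":[0.56,0.02,0.05],"twist":0,"grip":-0.5},
    {"xyz":[0.62,0.02,0.05],"twist":0,"grip":-0.5},
    {"xyz":[0.7,0.02,0.05],"twist":0,"grip":-0.5},
    {"xyz":[0.78,0.02,0.05],"twist":0,"grip":-0.5},
    {"xyz":[0.86,0.02,0.05],"twist":0,"grip":-0.5},
    {"xyz":[0.94,0.02,0.05],"twist":0,"grip":-0.5},
    {"xyz":[1.02,0.02,0.05],"twist":0,"grip":-0.5},
    {"xyz":[1.1,0.02,0.05],"twist":0,"grip":-0.5},
    {"xyz":[1.18,0.02,0.05],"twist":0,"grip":-0.5},
  ],
)

```text
time_s: 19.43
tool_pos: [0.5052, 0.1434, 0.0435]
tcp_rot: [-179.6, 0.6, 90.6]
ft_force: [-1.1, -13.0, 5.4]
gripper_width: 0.0213
```

```bash
python3 nxt.py .002 | head -4;  python3 -c "
from h import *
wgrab('w15')"
```

```text
s 0.4995 centre [0.5043 0.2158 0.9   ] xtrack mm 0.24892635647255362
p [0.5052 0.1434 0.0435] [-179.63    0.58   90.57] F [ -1.06 -12.98   5.42] w 0.0213 t 19.4333
{"xyz":[0.19,0.02,0.05],"twist":-0.006,"grip":-0.5},
{"xyz":[0.39,0.02,0.04],"twist":-0.006,"grip":-0.5},
[0.5052 0.1434 0.0435] [-179.63    0.58   90.57]
```

View pics/w15_b.png

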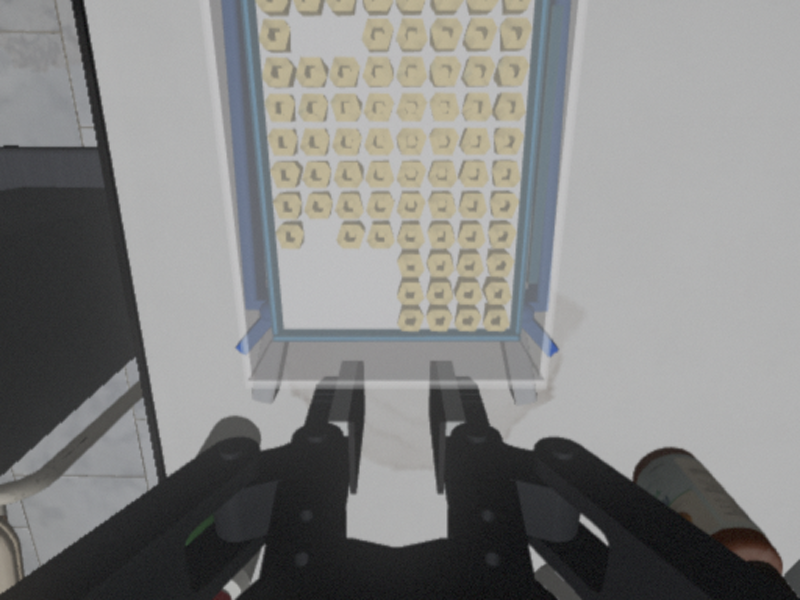

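Call:
apply_moves(
  moves=[
    {"xyz":[0.6,0.02,0],"twist":0,"grip":-0.5},
    {"xyz":[0.65,0.02,-0.03],"twist":0,"grip":-0.5},
    {"xyz":[0.7,0.02,-0.05],"twist":0,"grip":-0.5},
    {"xyz":[0.75,0.02,-0.05],"twist":0,"grip":-0.5},
    {"xyz":[0.8,0.02,-0.05],"twist":0,"grip":-0.5},
    {"xyz":[0.85,0.02,-0.05],"twist":0,"grip":-0.5},
    {"xyz":[0.9,0.02,-0.05],"twist":0,"grip":-0.5},
    {"xyz":[0.95,0.02,-0.05],"twist":0,"grip":-0.5},
    {"xyz":[1.0,0.02,-0.05],"twist":0,"grip":-0.5},
    {"xyz":[1.05,0.02,-0.05],"twist":0,"grip":-0.5},
  ],
)

```text
time_s: 20.32
tool_pos: [0.5049, 0.1489, 0.044]
tcp_rot: [-179.5, 0.9, 90.5]
ft_force: [-1.4, -11.0, 3.5]
gripper_width: 0.0214
```

```bash
python3 nxt.py .002 | head -4;  python3 -c "
from h import *
wgrab('w16')"
```

```text
s 0.505 centre [0.5042 0.2213 0.9   ] xtrack mm 0.4623032533350587
p [0.5049 0.1489 0.044 ] [-179.55    0.91   90.45] F [ -1.43 -10.99   3.54] w 0.0214 t 20.3167
{"xyz":[0.19,0.04,0.10],"twist":-0.008,"grip":-0.5},
{"xyz":[0.39,0.04,0.09],"twist":-0.008,"grip":-0.5},
[0.5049 0.1489 0.044 ] [-179.55    0.91   90.45]
```

View pics/w16_b.png

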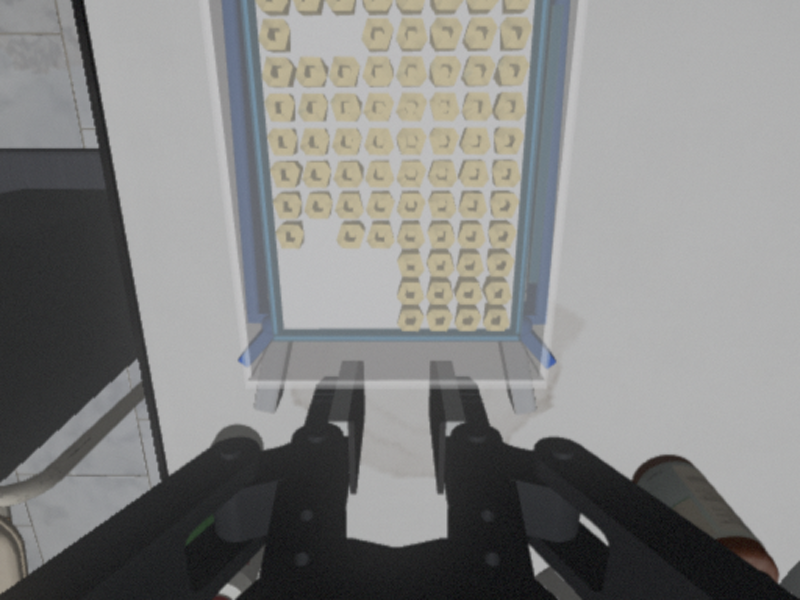

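Call:
apply_moves(
  moves=[
    {"xyz":[0.52,0.02,0.03],"twist":-0.003,"grip":-0.5},
    {"xyz":[0.56,0.02,0.05],"twist":-0.006,"grip":-0.5},
    {"xyz":[0.6,0.02,0.05],"twist":-0.006,"grip":-0.5},
    {"xyz":[0.64,0.02,0.05],"twist":-0.006,"grip":-0.5},
    {"xyz":[0.68,0.02,0.05],"twist":-0.006,"grip":-0.5},
    {"xyz":[0.72,0.02,0.05],"twist":-0.006,"grip":-0.5},
    {"xyz":[0.76,0.02,0.05],"twist":-0.006,"grip":-0.5},
    {"xyz":[0.8,0.02,0.05],"twist":-0.006,"grip":-0.5},
    {"xyz":[0.84,0.02,0.05],"twist":-0.006,"grip":-0.5},
    {"xyz":[0.88,0.02,0.05],"twist":-0.006,"grip":-0.5},
  ],
)

```text
time_s: 21.2
tool_pos: [0.5056, 0.1528, 0.0438]
tcp_rot: [-179.6, 1.2, 90.7]
ft_force: [-0.8, -10.9, 4.2]
gripper_width: 0.0212
```

```bash
python3 nxt.py .002 | head -4;  python3 -c "
from h import *
wgrab('w17')"
```

```text
s 0.509 centre [0.5042 0.2253 0.9   ] xtrack mm 0.2774201266050979
p [0.5056 0.1528 0.0438] [-179.57    1.21   90.66] F [ -0.84 -10.88   4.16] w 0.0212 t 21.2
{"xyz":[0.20,-0.03,0.08],"twist":-0.004,"grip":-0.5},
{"xyz":[0.40,-0.03,0.07],"twist":-0.004,"grip":-0.5},
[0.5056 0.1528 0.0438] [-179.57    1.21   90.66]
```

View pics/w17_b.png

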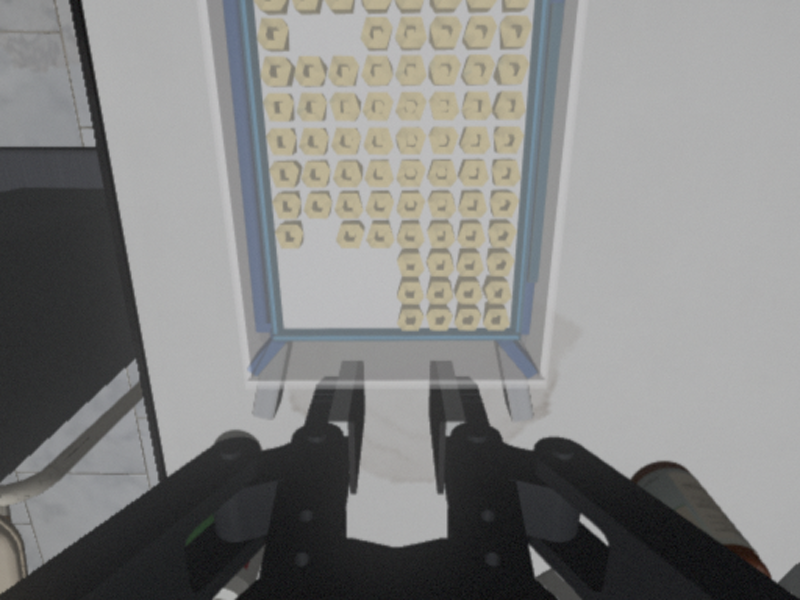

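Call:
apply_moves(
  moves=[
    {"xyz":[0.52,-0.02,0.03],"twist":-0.002,"grip":-0.5},
    {"xyz":[0.55,-0.02,0.05],"twist":-0.004,"grip":-0.5},
    {"xyz":[0.58,-0.02,0.05],"twist":-0.004,"grip":-0.5},
    {"xyz":[0.61,-0.02,0.05],"twist":-0.004,"grip":-0.5},
    {"xyz":[0.64,-0.02,0.05],"twist":-0.004,"grip":-0.5},
    {"xyz":[0.67,-0.02,0.05],"twist":-0.004,"grip":-0.5},
    {"xyz":[0.7,-0.02,0.05],"twist":-0.004,"grip":-0.5},
    {"xyz":[0.73,-0.02,0.05],"twist":-0.004,"grip":-0.5},
    {"xyz":[0.76,-0.02,0.05],"twist":-0.004,"grip":-0.5},
    {"xyz":[0.78,-0.02,0.05],"twist":-0.004,"grip":-0.5},
  ],
)

```text
time_s: 22.08
tool_pos: [0.5053, 0.1535, 0.0437]
tcp_rot: [-179.5, 1.7, 90.7]
ft_force: [-1.9, -15.8, 6.2]
gripper_width: 0.0216
```

```bash
python3 nxt.py .002 | head -4;  python3 -c "
from h import *
wgrab('w18')"
```

```text
s 0.5095000000000001 centre [0.5042 0.2258 0.9   ] xtrack mm 0.18947448397698724
p [0.5053 0.1535 0.0437] [-179.5     1.66   90.7 ] F [ -1.9  -15.79   6.16] w 0.0216 t 22.0833
{"xyz":[0.18,0.00,0.06],"twist":-0.004,"grip":-0.5},
{"xyz":[0.38,-0.00,0.06],"twist":-0.004,"grip":-0.5},
[0.5053 0.1535 0.0437] [-179.5     1.66   90.7 ]
```

View pics/w18_b.png

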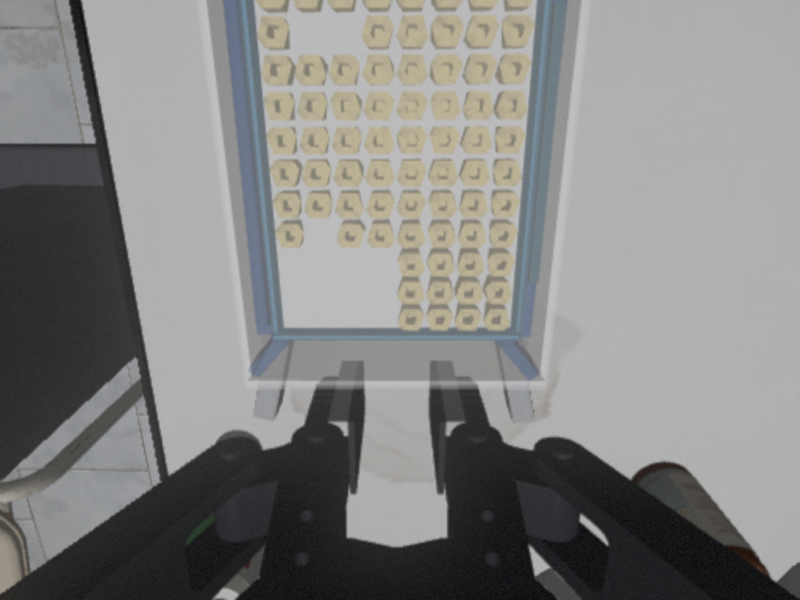

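The force rose from 11 to 16 N over 0.7 mm, so the box is on the stop. Both catches have swung in behind the box, so I'll ease off and back out.

Call:
apply_moves(
  moves=[
    {"xyz":[0.5,0,0],"twist":0,"grip":-0.5},
    {"xyz":[0.2,0,0],"twist":0,"grip":-0.5},
    {"xyz":[0,0,0],"twist":0,"grip":-0.5},
    {"xyz":[-0.2,0,0],"twist":0,"grip":-0.5},
    {"xyz":[-0.5,0,0],"twist":0,"grip":-0.5},
    {"xyz":[-1.0,0,0],"twist":0,"grip":-0.5},
    {"xyz":[-1.6,0,0],"twist":0,"grip":-0.5},
    {"xyz":[-2.2,0,0],"twist":0,"grip":-0.5},
    {"xyz":[-2.8,0,0],"twist":0,"grip":-0.5},
    {"xyz":[-3.2,0,0],"twist":0,"grip":-0.5},
  ],
)

```text
time_s: 22.97
tool_pos: [0.5057, 0.1205, 0.0447]
tcp_rot: [-179.5, 1.7, 90.6]
ft_force: [0.1, -0.5, -0.1]
gripper_width: 0.0214
```

```bash
python3 nxt.py .002 | sed -n 2p;  python3 -c "
from h import *
wgrab('w19')"
```

```text
p [0.5057 0.1205 0.0447] [-179.51    1.66   90.64] F [ 0.08 -0.46 -0.09] w 0.0214 t 22.9667
[0.5057 0.1205 0.0447] [-179.51    1.66   90.64]
```

View pics/w19_b.png

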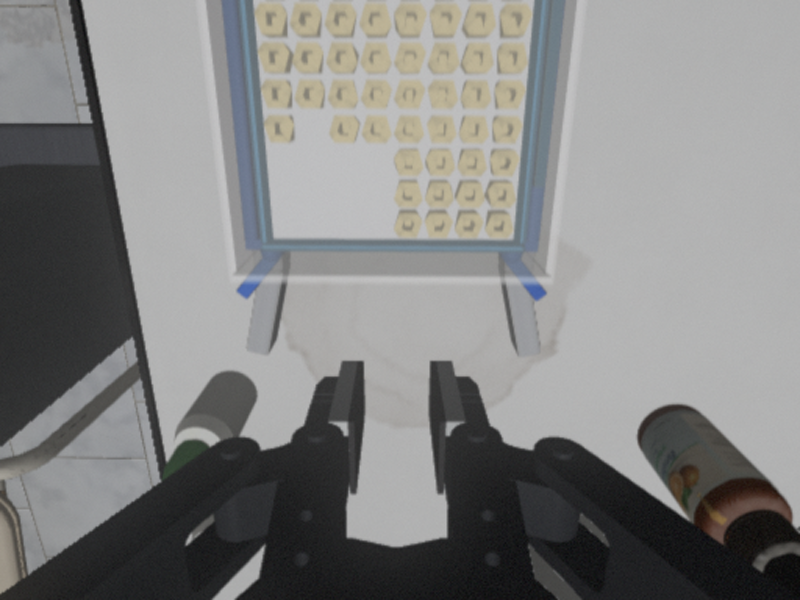

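The box is staying in with both noses behind its rear face. I'll go straight up and do the final check.

Call:
apply_moves(
  moves=[
    {"xyz":[-0.3,0,-2],"twist":0,"grip":-0.5},
    {"xyz":[-0.6,0,-4],"twist":0,"grip":-0.5},
    {"xyz":[-0.6,0,-7],"twist":0,"grip":-0.5},
    {"xyz":[-0.6,0,-10],"twist":0,"grip":-0.5},
    {"xyz":[-0.6,0,-13],"twist":0,"grip":-0.5},
    {"xyz":[-0.6,0,-16],"twist":0,"grip":-0.5},
    {"xyz":[-0.6,0,-18],"twist":0,"grip":-0.5},
    {"xyz":[-0.6,0,-18],"twist":0,"grip":-0.5},
    {"xyz":[-0.6,0,-18],"twist":0,"grip":-0.5},
    {"xyz":[-0.6,0,-18],"twist":0,"grip":-0.5},
  ],
)

```text
time_s: 23.85
tool_pos: [0.5065, 0.1189, 0.2239]
tcp_rot: [-179.4, 1.7, 90.6]
ft_force: [0.1, -0.3, 0.0]
gripper_width: 0.0215
```

```bash
python3 - <<'E'
from h import *
wgrab('w20'); grab('scene','s20'); grab('top','t20')
a=np.load('s0.npz')['im'] if False else np.load('scene0.npz')['im']; b=np.load('s20.npz')['im']
z=lambda im: cv2.resize(im[110:310,150:400,::-1],None,fx=3,fy=3,interpolation=cv2.INTER_CUBIC)
cv2.imwrite('pics/s20z.png',z(b))
def cen(im,lo,hi,roi):
    h=cv2.cvtColor(im,cv2.COLOR_RGB2HSV); m=cv2.inRange(h,np.array(lo),np.array(hi)); k=np.zeros_like(m); k[roi[1]:roi[3],roi[0]:roi[2]]=1; v,u=np.nonzero(m*k); return (u.mean().round(2),v.mean().round(2),len(u)) if len(u) else None
roi=(190,155,220,195)
for n,lo,hi in(('green',(45,80,40),(80,255,255)),('red',(170,100,60),(180,255,255))): print(n,cen(a,lo,hi,roi),cen(b,lo,hi,roi))
print('blue bottle',cen(a,(100,80,50),(125,255,255),(330,210,355,235)),cen(b,(100,80,50),(125,255,255),(330,210,355,235)))
E
```

```text
[0.5065 0.1189 0.2239] [-179.42    1.7    90.59]
green (np.float64(198.16), np.float64(165.26), 19) (np.float64(198.14), np.float64(164.95), 21)
red (np.float64(207.36), np.float64(172.14), 22) (np.float64(207.36), np.float64(172.14), 22)
blue bottle (np.float64(342.14), np.float64(223.91), 35) (np.float64(342.21), np.float64(223.82), 34)
```

View pics/w20_b.png

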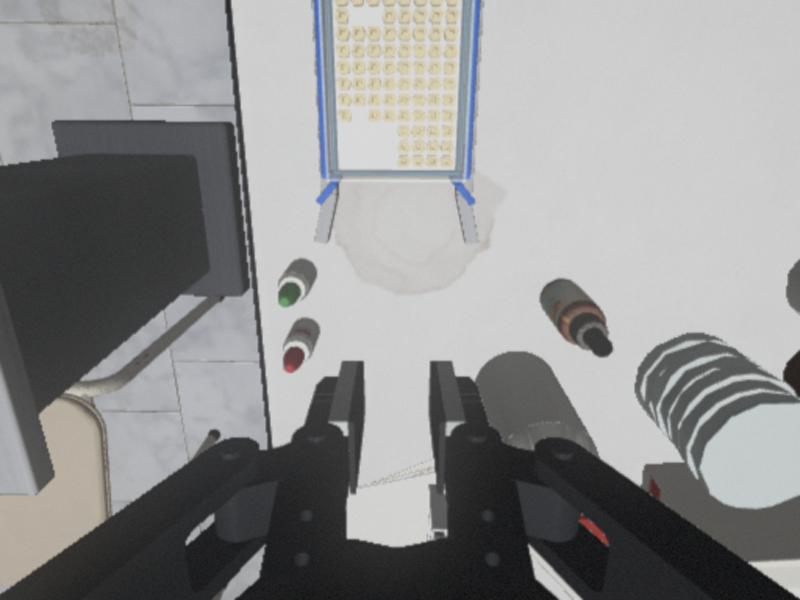

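View pics/s20z.png

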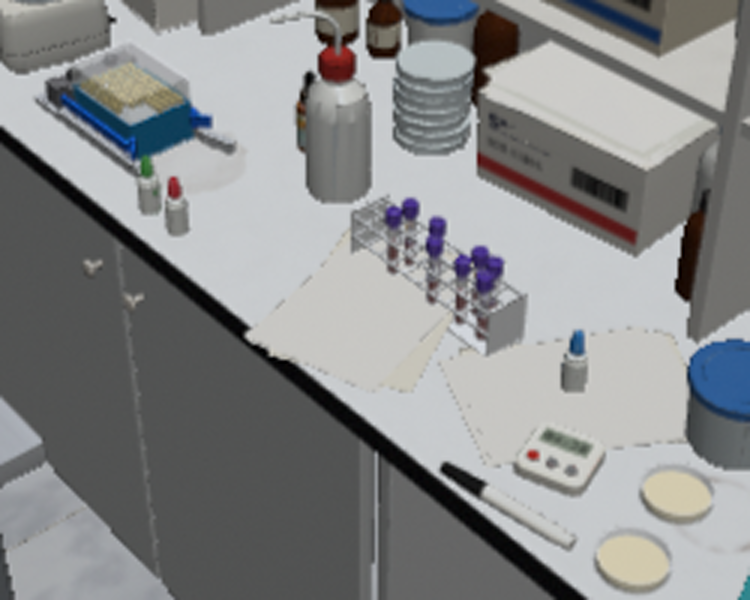

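The box is seated flat in the nest. In the wrist view the catch noses sit behind its rear edge at (337,185) and (457,185). The bottles, rack and bystanders have not moved, and the robot is clear of everything.

```bash
python3 -c "
from workcell import hand_in
print(hand_in())"
```

```text
the job is handed in; nothing more can be done
None
```

I slid the tip box along the bench to the docking nest, and it is seated in the nest with both blue catches snapped in behind it. It went past the rack, round the two dropper bottles, and slowly in against the ejector. The job was handed in at about 24 s of the 58 s allowed.

- **Stop:** the push force rose from about 11 to 16 N over the last 0.7 mm, which I took as the back stop. The highest I read was 15.8 N along the push, about 17 N in total, against the 25 N ramming limit. Forces were only read at the end of each move call, so brief peaks in between were not seen.
- **Seating:** after I backed off and raised the arm, the wrist view showed the box still in place with both noses behind its rear face. The force on the tool was near zero.
- **Bench:** the green, red and blue bottle caps are within about 0.3 pixel of where they started in the scene view. The rack, timer, petri dishes and marker look unmoved, but I checked those only by eye.
- **Disagreement:** towards the end of the push the tool tilted by up to 1.7° and pressed down on the box with up to about 6 N through friction. The box looked flat in the pictures.

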